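Close up the coffee-pod chest

ROBOT

A 7-joint arm with a two-finger parallel gripper is mounted at the origin on the work surface. World frame = base frame: x ahead of the robot, y to its left, z up, the work surface at z = 0. Lengths are in m, angles in rad, forces in N, time in s.
With the tool pointing down it reaches from about 0.4 to 0.875 m from the base axis. Payload 19.3 kg.
Tool frame: the origin (TCP) lies at the very end of the fingers, on their centre line; the grasp point (between the pads) lies 19 mm behind it; z points along the fingers, x is the direction in which the jaws open and shut, and the axes are right-handed (so a half turn about z gives the same grasp; the last joint's range is limited). The gripper opens to 85 mm and grips with 20 to 120 N. Pads are 22 mm wide; open, the fingers measure 114 mm over their backs; the gripper's body (76 mm by 85 mm) begins 54 mm behind the grasp point. The pads swing forward as they close: fully open they stand 13 mm farther back than shut.
Start: joints at [1.254, 0.521, -0.036, 1.599, 0.021, 1.021, -0.113], TCP at [0.153, -0.606, 0.231] pointing down, gripper open.
Joint ranges: [-2.91, 2.91], [-0.3, 2.13], [-1.5, 1.42], [0.17, 2.43], [-1.26, 4.41], [0.16, 1.93], [-2.52, 2.52]. Speed limits (rad/s): [1.89, 1.89, 2.39, 2.39, 3.01, 3.01, 3.01].

INTERFACE

Orientations are given as [roll, pitch, yaw] about the fixed x, y, z axes, in that order (R = Rz(yaw) Ry(pitch) Rx(roll)).
In Python, from workcell import bot gives the robot as it stands.
- The arm moves only by the tool jog_arm, never from a script. Its argument "increments" is a list of rows, each an object of numbers: "wx", "wy", "wz": the turn, a rotation vector about the tool's x, y, z in degrees; "x", "y", "z": the shift along the tool's x, y, z in cm; "claw": the opening in per cent of the stroke, from 0 (shut) to 100 (fully open). A call has 1 to 10 rows; each row is the pose to reach, as a shift and turn from the pose measured when the call began, along the tool's axes at that moment; what a row does not reach only later rows make up. A row lasts 1/8 s, in which the tool goes at most 62.5 mm and 10.7 degrees, less where a joint would pass 70% of its speed; a pose out of reach is approached as far as the arm can. A call with a gripper value outside its range is refused whole. The fingers move at their own pace and stop on an object; "squeeze" is the grip in N (left out, the last holds). Time passes only in rows, so rows that repeat a pose let the fingers close. It gives the time, the measured TCP pose, the force and the opening at its end, in the units of the state.
- bot.observe(): the state, without advancing time (a new reading comes with each control period).
- bot.grab_frame(name): name is "scene" or "side" or "wrist"; returns a dict with "pixels" (420x560x3 uint8, red, green, blue), "fov_y" (degrees; the focal length in pixels is half the picture's height over the tangent of half this angle, whatever the lens; pixels are square), "cx", "cy" (the principal point, pixels), "origin" and "orientation" of the camera in the world. Camera axes: x right, y down, z forward; pixel columns grow to the right and rows downward; lengths in m; the calibration is good to about 2 mm. A picture is of the moment at which its call begins. There is no depth.
- bot.job_done(): hands the job in, once; it reports no verdict.
The state is a dict: "clock": time; "qpos": joint angles; "qd": joint speeds; "joint_efforts": joint torques, N m; "position": TCP position; "tool_rot": TCP orientation; "force": force on the tool from outside, world axes, zero at the start; "moment": the same for the moment, N m; "grip_width": finger opening in m.
Only numpy, scipy, OpenCV 4.12 (cv2) and the standard library are available. Lean on these libraries where they do the work, as an engineer would, in place of code of your own. Each camera call takes 0.05 s, during which the arm holds its last target.

TASK

The heavy wooden lid of the coffee-pod chest is propped ajar by a rubber wedge: without lifting the lid, draw the wedge back out in short tugs of about two to three centimetres, pausing for a second after each, until the lid has come down shut. Set the wedge down gently, flat on its base, inside the shallow steel tray beside the chest, and push the chest's open drawer fully home. Leave the other things on the table and on the chest where they stand.

Things in the scene. Friction and masses are not known exactly. Their poses are not given: they have to be found in the camera images.
- chest: Black chest, 320 mm deep (x) x 280 wide (y) x 100 high, fixed. Origin: centre of its underside, on the table. Its front face (x = -160 mm) looks to -x, roughly at the robot. The front 80 mm of its light wood top (x -160 to -80, z = 100) is a bare ledge; the lid lies behind it. A small jar and a tamper stand on the ledge about 97 mm either side of the middle.
- rail (a point): Middle of a 12 mm steel rail along the chest's y, fixed at x = -126, z = 285 mm of the chest on posts at y = +-128. Small scoops hang at y = +-100, down to z = 212. It is right above the wedge's grip block at the start, so an upright hand cannot reach the block: lean the hand back to the robot by 25 to 50 degrees, passing under the rail from its robot side.
- lid_edge (a point): Middle of the lid's lower front edge, in the lid's axes: at x = -80 mm of the chest, z = 100 mm when shut, 119 to 123 at the start. The lid is a dark wood slab 228 x 235 x 24 mm, 1.3 to 2 kg, freely hinged along the chest's y at x = +150, z = 100 mm of the chest (far side). Its front edge, 230 mm from the hinge, rests on the wedge's ramp with 6 to 10 N and sinks as the wedge is drawn.
- wedge: Dark rubber wedge, 158 mm long, 36 wide, 110 g. Origin: on its flat base under the centre of the grip block; x axis to the thin end, z up. Grip block 26 (x) x 28 (y) x 50 high, at the thick end; the ramp falls from 30 mm high at x = +13 to 4 mm at x = +145. At the start it lies on the ledge, its x within 0.06 rad of the chest's x. Drawing it takes 7 to 18 N; friction keeps it where it is left.
- wedge_tip (a point): Middle of the wedge's thin end, on its base (x = +145 mm). 81 to 93 mm in under the lid at the start. Once drawn about 22 mm the block overhangs the ledge's front, above the open drawer; keep hold of the wedge from there on.
- drawer (a joint): How far the drawer stands out (m): 0 = fully home at its hard stop, 0.05 to 0.09 at the start; it slides out to the chest's -x. Takes 3 to 5 N to push, stays where it is left.
- drawer_face (a point): Centre of the drawer front's outer face (276 mm wide, 70 high, black), 47 mm above the table. Push it to the chest's +x. When home it stands 175 mm in front of the chest's origin. A pull lip sticks out 7 mm, 31 mm above this point, 110 mm long. The rail above is only 49 mm behind the shut face, so lean the hand back for this too. Chest's axes.
- tray: Shallow steel tray, open on top, 220 (its x) x 145 (y) mm outside, walls 5 mm thick and 18 high, floor 5 mm thick; fixed. Beside the chest's front, left or right of it, its x axis along the chest's within 0.15 rad. Origin: centre of its underside, on the table.
- caddy: Black caddy with paper packets, 200 x 100 x 83 mm, fixed; stands on the chest's other side. Origin: centre of its underside.
- shaker: Glass jar with steel cap, 34 mm across, 60 high, on the left end of the chest's ledge. Origin: centre of its underside, as for all below.
- tamper: Dark steel tamper, 34 mm across, 50 high, on the right end of the chest's ledge.
- mug: White mug, 80 mm across, 90 high, on the table.
- glasscup: Glass cup, 76 mm across, 75 high, on the table.
- canister: Steel can with paper label, 90 mm across, 140 high.
- jug: Steel jug, 84 mm across, 100 high.
- spoon: Steel spoon, 150 mm long, lying on the table.
- bowl: White bowl, 120 mm across, 50 high.
Things that resemble listed ones, but are neither listed nor needed, are in the scene too. What is meant by the wedge is not green or purple, and is the larger of those in its own colour.

How it is judged:
By the outcome, as a careful person would: the job done as asked, in the order asked, and still so for the second after the job is handed in, with the robot touching nothing.
It also fails if it takes over 59 s, if anything falls off the work surface, if the arm or the gripper's body presses on something with over 40 N, if the wrist force passes 120 N, or if a joint passes its speed limit or range.

## Working session

There is one attempt and no reset: what is moved stays moved. The work goes in short steps, Python scripts to look and compute and a tool call to move; the robot and the scene stay as the last step left them, time stands still between calls to the robot, and variables do not carry over. Pictures are saved under pics/ and viewed, and the job is handed in when it is done.

Besides the shell and the picture viewer there is one more tool, called after "Call:" as name(argument=value, ...), one argument or row to a line, values as JSON. jog_arm: Moves the arm, as the interface text tells. Its arguments: {"type":"object","properties":{"increments":{"type":"array","items":{"type":"object","properties":{"wx":{"type":"number"},"wy":{"type":"number"},"wz":{"type":"number"},"x":{"type":"number"},"y":{"type":"number"},"z":{"type":"number"},"claw":{"type":"number"}}}},"squeeze":{"type":"number"}},"required":["increments"]}

```bash
mkdir -p pics; ls
cat > h.py <<'E'
import numpy as np, cv2
from scipy.spatial.transform import Rotation as R
from workcell import bot
def cam(n):
    return bot.grab_frame(n)
def K(f):
    fl=f['pixels'].shape[0]/2/np.tan(np.radians(f['fov_y'])/2); return fl,f['cx'],f['cy']
def rot(o):
    o=np.array(o); return o if o.shape==(3,3) else R.from_euler('xyz',o).as_matrix()
def ray(f,u,v):
    fl,cx,cy=K(f); d=rot(f['orientation'])@np.array([(u-cx)/fl,(v-cy)/fl,1]); return np.array(f['origin']),d
def plane(f,u,v,z):
    o,d=ray(f,u,v); return o+d*(z-o[2])/d[2]
def proj(f,p):
    fl,cx,cy=K(f); q=rot(f['orientation']).T@(np.array(p)-f['origin']); return q[0]/q[2]*fl+cx,q[1]/q[2]*fl+cy
def two(f,a,g,b):
    o1,d1=ray(f,*a);o2,d2=ray(g,*b); d1/=np.linalg.norm(d1);d2/=np.linalg.norm(d2)
    s=np.linalg.lstsq(np.c_[d1,-d2],o2-o1,rcond=None)[0]; p=o1+d1*s[0];q=o2+d2*s[1]; return (p+q)/2,np.linalg.norm(p-q)
def save(f,n,c=None,s=1):
    im=cv2.cvtColor(f['pixels'],cv2.COLOR_RGB2BGR)
    if c: im=im[c[1]:c[3],c[0]:c[2]]
    if s!=1: im=cv2.resize(im,None,fx=s,fy=s,interpolation=cv2.INTER_CUBIC)
    cv2.imwrite('pics/'+n+'.png',im)
E
python3 - <<'E'
from h import *
import pickle
fs={}
for n in ['scene','side','wrist']:
    f=cam(n);fs[n]=f;save(f,n+'0');print(n,f['fov_y'],f['cx'],f['cy'],f['origin'],f['orientation'],[k for k in f])
pickle.dump(fs,open('f0.pkl','wb'))
print(bot.observe())
E
```

```text
pics
scene 51.134234098895455 277.5982600453743 201.85259327791408 [ 1.06405808 -0.69052896  1.22614968] [-2.46073525  0.01750084  0.62348431] ['pixels', 'fov_y', 'cx', 'cy', 'origin', 'orientation']
side 44.92044523424586 277.39113292306996 204.87286734635975 [0.39547955 1.49271364 1.59504987] [-2.31445624 -0.02133603 -3.01465531] ['pixels', 'fov_y', 'cx', 'cy', 'origin', 'orientation']
wrist 68.88665168621998 284.29324531416114 206.94034448112657 [ 0.22461097 -0.58884824  0.37279399] [ 2.84805781e+00  2.80096184e-03 -1.32321459e+00] ['pixels', 'fov_y', 'cx', 'cy', 'origin', 'orientation']
{'clock': 0.15, 'qpos': array([ 1.25379319,  0.52185373, -0.03634405,  1.59985458,  0.02119103,
        1.02109533, -0.11276604]), 'qd': array([ 1.13215628e-03, -2.50241734e-03, -6.67452563e-04, -3.07165714e-03,
       -6.43669136e-04, -2.03993222e-04,  9.00967760e-06]), 'joint_efforts': array([ 1.86887977e-03, -9.27382994e+01,  1.98043160e+00, -3.70058799e+01,
        1.79815519e-02,  6.25553570e-03, -3.43765976e-05]), 'position': array([ 0.15261576, -0.60583098,  0.23088037]), 'tool_rot': array([ 3.14155389e+00,  8.25729882e-04, -1.32396225e+00]), 'force': array([ 0.54518039, -0.61520964, -0.2702627 ]), 'moment': array([0.01095855, 0.04993278, 0.02226079]), 'grip_width': 0.08564104308861867}
```

View pics/scene0.png

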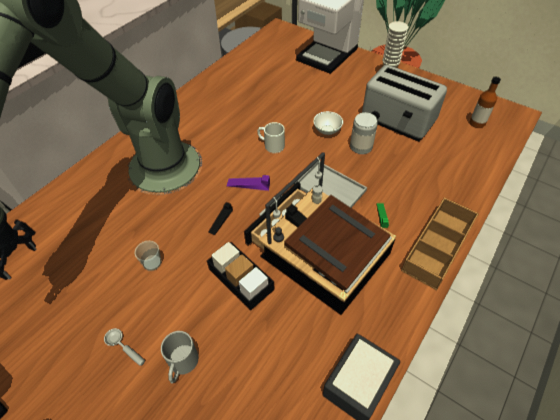

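View pics/side0.png

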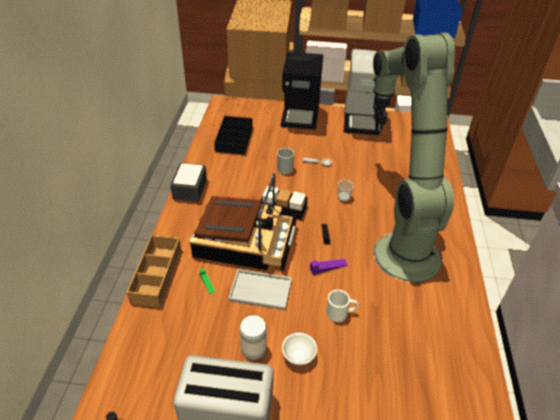

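View pics/wrist0.png

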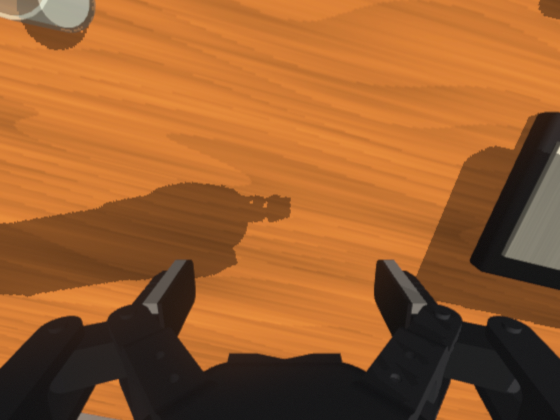

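The scene view shows the chest around (320,240), with the tray on its far (+y) side at (335,190) and the caddy at (240,275). The green, purple and small black wedges are decoys. I'll zoom in.

Run:
```python
from h import *
import pickle
fs=pickle.load(open('f0.pkl','rb'))
save(fs['scene'],'sc_z',(200,140,410,310),3.8)
save(fs['side'],'si_z',(180,165,350,315),4)
```

```text
(no output)
```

View pics/sc_z.png

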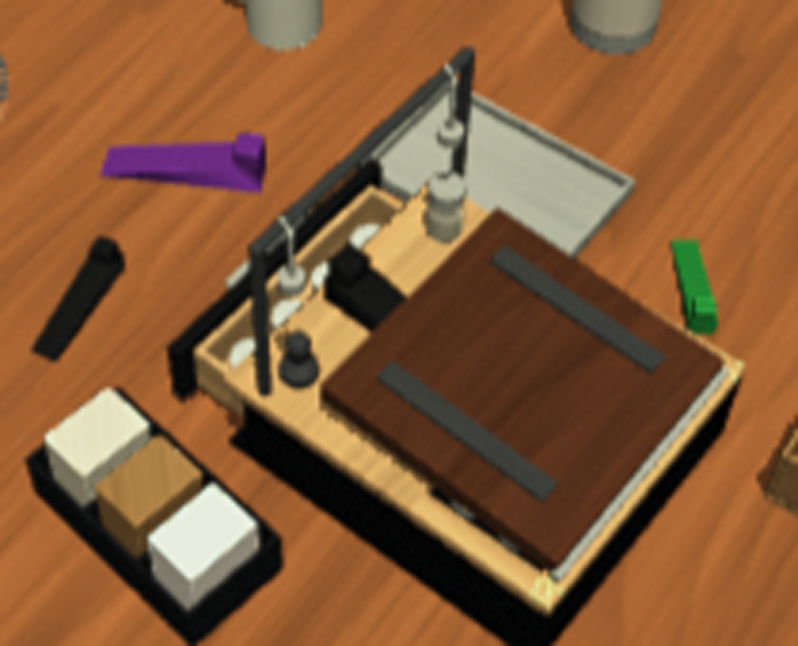

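View pics/si_z.png

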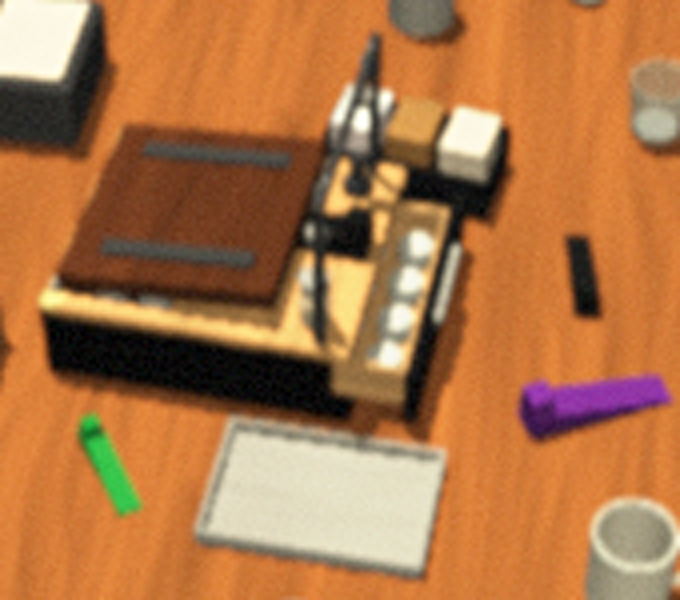

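Run:
```python
from h import *
import pickle
fs=pickle.load(open('f0.pkl','rb'));S=fs['scene'];D=fs['side']
sc=lambda u,v:(200+u/3.8-.4,140+v/3.8-.4)
sd=lambda u,v:(180+u/4-.4,165+v/4-.4)
P=lambda f,p,z:plane(f,*p,z).round(4)
print('scene rearL',P(S,sc(743,365),.1),'rearR',P(S,sc(550,608),.1))
print('side rearL',P(D,sd(42,298),.1))
print('rail ends scene',P(S,sc(260,243),.285),P(S,sc(468,52),.285), 'side',P(D,sd(375,38),.285),P(D,sd(318,185),.285))
for n,p in dict(a=(465,92),b=(632,182),c=(578,255),d=(378,165)).items(): print('tray sc',n,P(S,sc(*p),.018))
for n,p in dict(a=(232,420),b=(445,455),c=(422,575),d=(197,535)).items(): print('tray sd',n,P(D,sd(*p),.018))
print('block top sc',P(S,sc(352,255),.15),'side',P(D,sd(350,222),.15))
```

```text
scene rearL [0.8918 0.1375 0.1   ] rearR [ 0.8729 -0.1396  0.1   ]
side rearL [0.892  0.1308 0.1   ]
rail ends scene [ 0.5874 -0.1011  0.285 ] [0.6071 0.1505 0.285 ] side [ 0.5879 -0.1053  0.285 ] [0.6119 0.1193 0.285 ]
tray sc a [0.5051 0.3394 0.018 ]
tray sc b [0.6987 0.3293 0.018 ]
tray sc c [0.7008 0.2225 0.018 ]
tray sc d [0.4881 0.209  0.018 ]
tray sd a [0.6888 0.1926 0.018 ]
tray sd b [0.4719 0.2064 0.018 ]
tray sd c [0.4779 0.3526 0.018 ]
tray sd d [0.6956 0.3372 0.018 ]
block top sc [0.5886 0.0167 0.15  ] side [0.5936 0.0271 0.15  ]
```

```bash
cat >> h.py <<'E'
def toolR(lean,psi,roll=0):
    a=np.radians(lean); z=np.array([np.sin(a)*np.cos(psi),np.sin(a)*np.sin(psi),-np.cos(a)]); x=np.array([-np.sin(psi),np.cos(psi),0])
    return np.c_[x,np.cross(z,x),z]
def rel(p,Rm,s=None):
    s=s or bot.observe(); R0=rot(s['tool_rot'])
    d=R0.T@(np.array(p)-s['position'])*100; w=R.from_matrix(R0.T@Rm).as_rotvec(degrees=True)
    print('shift cm',d.round(2),'rot deg',w.round(2)); return d,w
def st():
    s=bot.observe(); print('t',round(s['clock'],2),'q',s['qpos'].round(2),'p',s['position'].round(4),'rpy',s['tool_rot'].round(3),'F',s['force'].round(1),'g',round(s['grip_width'],4)); return s
E
python3 - <<'E'
from h import *
s=st()
rel([.42,-.40,.33],rot([np.pi,0,-1.324+np.radians(85)]))
E
```

```text
t 0.15 q [ 1.25  0.52 -0.04  1.6   0.02  1.02 -0.11] p [ 0.1526 -0.6058  0.2309] rpy [ 3.142e+00  1.000e-03 -1.324e+00] F [ 0.5 -0.6 -0.3] g 0.0856
shift cm [-13.43 -30.96  -9.9 ] rot deg [-3.0e-02  4.0e-02 -8.5e+01]
```

Call:
jog_arm(
  increments=[
    {"x": -1.6, "y": -3.8, "z": -1.2, "wz": -10},
    {"x": -3.3, "y": -7.6, "z": -2.4, "wz": -20},
    {"x": -5, "y": -11.5, "z": -3.6, "wz": -31},
    {"x": -6.7, "y": -15.4, "z": -5, "wz": -42},
    {"x": -8.4, "y": -19.3, "z": -6.2, "wz": -53},
    {"x": -10.1, "y": -23.2, "z": -7.4, "wz": -64},
    {"x": -11.8, "y": -27.1, "z": -8.7, "wz": -75},
    {"x": -13.4, "y": -31, "z": -9.9, "wz": -85},
  ],
)

```text
schema error: expected keys wx, wy, wz, x, y, z, claw
```

Run:
```python
from h import *
s=st()
rel([.40,-0.02,.31],toolR(35,-.07))
```

```text
t 0.15 q [ 1.25  0.52 -0.04  1.6   0.02  1.02 -0.11] p [ 0.1526 -0.6058  0.2309] rpy [ 3.142e+00  1.000e-03 -1.324e+00] F [ 0.5 -0.6 -0.3] g 0.0856
shift cm [-50.77 -38.3   -7.87] rot deg [  -7.87   48.88 -154.99]
```

All keys are required, so I'll send complete rows.

Call:
jog_arm(
  increments=[
    {"x": -1.6, "y": -3.8, "z": -1.2, "wx": 0, "wy": 0, "wz": -10, "claw": 100},
    {"x": -3.3, "y": -7.6, "z": -2.4, "wx": 0, "wy": 0, "wz": -20, "claw": 100},
    {"x": -5, "y": -11.5, "z": -3.6, "wx": 0, "wy": 0, "wz": -31, "claw": 100},
    {"x": -6.7, "y": -15.4, "z": -5, "wx": 0, "wy": 0, "wz": -42, "claw": 100},
    {"x": -8.4, "y": -19.3, "z": -6.2, "wx": 0, "wy": 0, "wz": -53, "claw": 100},
    {"x": -10.1, "y": -23.2, "z": -7.4, "wx": 0, "wy": 0, "wz": -64, "claw": 100},
    {"x": -11.8, "y": -27.1, "z": -8.7, "wx": 0, "wy": 0, "wz": -75, "claw": 100},
    {"x": -13.4, "y": -31, "z": -9.9, "wx": 0, "wy": 0, "wz": -85, "claw": 100},
  ],
)

```text
clock: 1.15
position: [0.4214, -0.3993, 0.3304]
tool_rot: [-3.141, 0.0, 0.156]
force: [0.2, -1.7, 0.4]
grip_width: 0.0855
```

Run:
```python
from h import *
s=st()
rel([.40,-0.02,.31],toolR(35,-.07))
```

```text
t 1.15 q [ 0.98  0.39 -0.46  1.57  0.18  1.22  0.65] p [ 0.4214 -0.3993  0.3304] rpy [-3.141  0.     0.156] F [ 0.2 -1.7  0.4] g 0.0855
shift cm [  3.79 -37.8    2.07] rot deg [-29.55  23.47 -74.49]
```

Call:
jog_arm(
  increments=[
    {"x": 0.4, "y": -4.2, "z": 0.2, "wx": -3.3, "wy": 2.6, "wz": -8.3, "claw": 100},
    {"x": 0.8, "y": -8.4, "z": 0.4, "wx": -6.6, "wy": 5.2, "wz": -16.6, "claw": 100},
    {"x": 1.3, "y": -12.6, "z": 0.7, "wx": -9.9, "wy": 7.8, "wz": -24.8, "claw": 100},
    {"x": 1.7, "y": -16.8, "z": 0.9, "wx": -13.1, "wy": 10.4, "wz": -33.1, "claw": 100},
    {"x": 2.1, "y": -21, "z": 1.1, "wx": -16.4, "wy": 13, "wz": -41.4, "claw": 100},
    {"x": 2.5, "y": -25.2, "z": 1.4, "wx": -19.7, "wy": 15.6, "wz": -49.7, "claw": 100},
    {"x": 2.9, "y": -29.4, "z": 1.6, "wx": -23, "wy": 18.2, "wz": -58, "claw": 100},
    {"x": 3.4, "y": -33.6, "z": 1.8, "wx": -26.3, "wy": 20.9, "wz": -66.2, "claw": 100},
    {"x": 3.8, "y": -37.8, "z": 2.1, "wx": -29.5, "wy": 23.5, "wz": -74.5, "claw": 100},
    {"x": 3.8, "y": -37.8, "z": 2.1, "wx": -29.5, "wy": 23.5, "wz": -74.5, "claw": 100},
  ],
)

```text
clock: 2.4
position: [0.4018, -0.0176, 0.3117]
tool_rot: [2.53, 0.002, 1.507]
force: [-0.1, -1.7, 0.7]
grip_width: 0.0853
```

Run:
```python
from h import *
import pickle
s=st(); f=cam('wrist'); pickle.dump(f,open('w1.pkl','wb')); save(f,'w1',s=1.4); print(f['origin'],f['orientation'])
```

```text
t 2.4 q [ 0.92 -0.29 -0.89  2.43 -0.58  0.33  1.99] p [ 0.4018 -0.0176  0.3117] rpy [2.530e+00 2.000e-03 1.507e+00] F [-0.1 -1.7  0.7] g 0.0853
[ 0.26074217 -0.00936236  0.38564221] [2.23829010e+00 4.32935578e-04 1.50810703e+00]
```

View pics/w1.png

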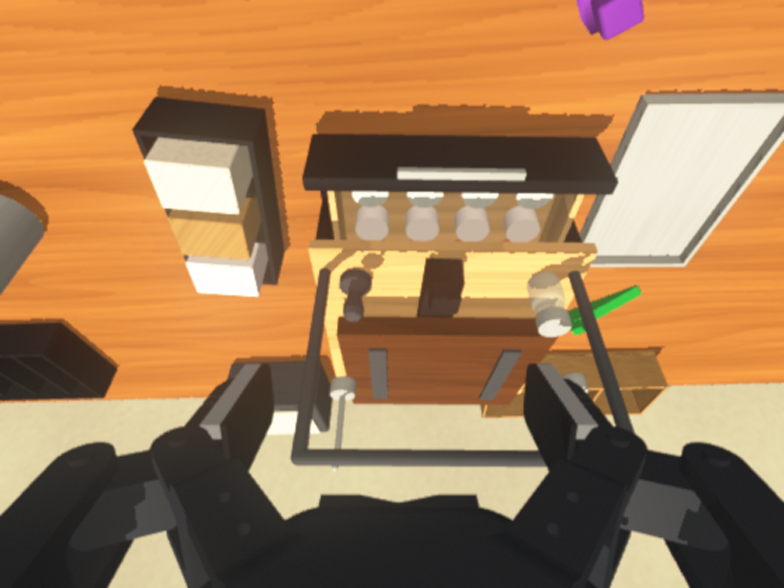

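Run:
```python
from h import *
import pickle
f=pickle.load(open('w1.pkl','rb')); save(f,'w1z',(200,90,460,290),3)
```

```text
(no output)
```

View pics/w1z.png

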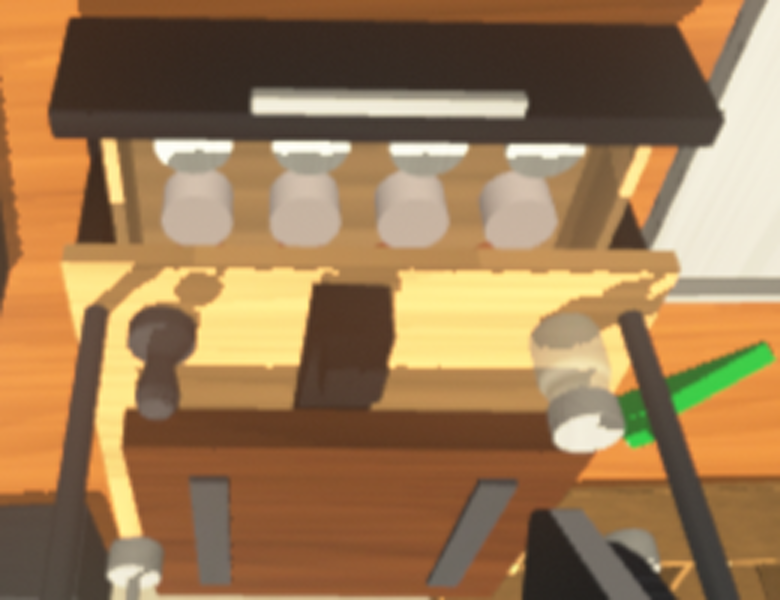

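Run:
```python
from h import *
import pickle
f=pickle.load(open('w1.pkl','rb'))
w=lambda u,v:(200+u/3-.33,90+v/3-.33)
P=lambda p,z:plane(f,*w(*p),z).round(4)
print('block base',P((312,284),.1),P((392,288),.1))
print('ledge front top', P((63,262),.1),P((680,268),.1))
print('drawer face top outer', P((72,20),.082),P((675,26),.082),'inner/top', P((50,112),.082),P((720,120),.082),'bottom?')
print('jar base',P((565,360),.1),'tamper base',P((160,345),.1))
print('post bases',P((95,312),.1),P((632,318),.1))
print('lid lower front edge',P((124,446),.121),P((600,455),.121),'upper',P((128,410),.145),P((605,412),.145))
im=cv2.cvtColor(f['pixels'],cv2.COLOR_RGB2BGR)[170:240,280:350]
im=np.clip(im.astype(float)*2.5,0,255).astype('uint8'); cv2.imwrite('pics/blk.png',cv2.resize(im,None,fx=8,fy=8,interpolation=cv2.INTER_CUBIC))
```

```text
block base [ 0.5739 -0.0024  0.1   ] [0.5789 0.0344 0.1   ]
ledge front top [ 0.5524 -0.1133  0.1   ] [0.5735 0.1631 0.1   ]
drawer face top outer [ 0.4452 -0.0878  0.082 ] [0.4614 0.1333 0.082 ] inner/top [ 0.485  -0.1055  0.082 ] [0.5058 0.164  0.082 ] bottom?
jar base [0.6389 0.1251 0.1   ] tamper base [ 0.6141 -0.0785  0.1   ]
post bases [ 0.5872 -0.1058  0.1   ] [0.6075 0.1505 0.1   ]
lid lower front edge [ 0.6728 -0.105   0.121 ] [0.6978 0.1513 0.121 ] upper [ 0.605  -0.0891  0.145 ] [0.6203 0.1303 0.145 ]
```

View pics/blk.png

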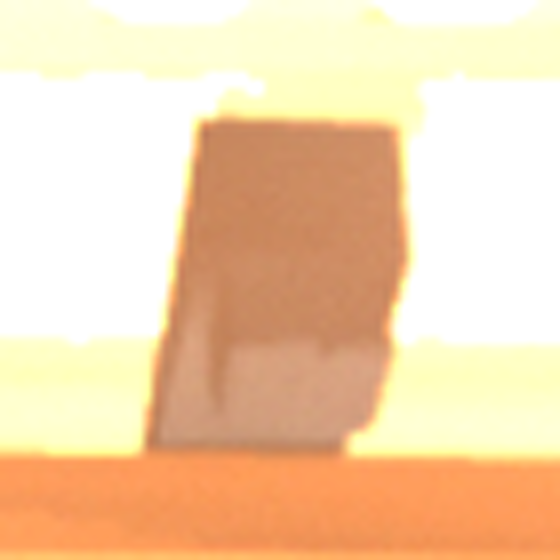

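Run:
```python
from h import *
import pickle
f=pickle.load(open('w1.pkl','rb'))
c=lambda u,v:(280+u/8-.45,170+v/8-.45)
a=plane(f,*c(200,125),.1);b=plane(f,*c(148,445),.1);print(a,b,np.arctan2((b-a)[1],(b-a)[0]))
for yaw in(-.0765,-.1):
  Rz=R.from_euler('z',yaw).as_matrix()
  o=np.array([.5764,.016,.1])+Rz@[.013,0,0]
  for p in [(-.013,-.018,0),(-.013,.018,0),(-.013,-.014,.05),(-.013,.014,.05),(.013,-.014,.05),(.013,.014,.05),(.013,-.018,.03),(.013,.018,.03),(.06,-.018,.0),(.06,-.018,.02),(.06,.018,.02)]:
    u,v=proj(f,o+Rz@p); print(p,round((u-280+.45)*8),round((v-170+.45)*8))
```

```text
[ 0.57566074 -0.00119871  0.1       ] [ 0.67174545 -0.01281643  0.1       ] -0.12032707542890714
(-0.013, -0.018, 0) 196 123
(-0.013, 0.018, 0) 404 125
(-0.013, -0.014, 0.05) 233 354
(-0.013, 0.014, 0.05) 408 356
(0.013, -0.014, 0.05) 221 447
(0.013, 0.014, 0.05) 387 449
(0.013, -0.018, 0.03) 193 352
(0.013, 0.018, 0.03) 400 354
(0.06, -0.018, 0.0) 172 374
(0.06, -0.018, 0.02) 175 459
(0.06, 0.018, 0.02) 363 460
(-0.013, -0.018, 0) 196 121
(-0.013, 0.018, 0) 403 126
(-0.013, -0.014, 0.05) 233 353
(-0.013, 0.014, 0.05) 407 357
(0.013, -0.014, 0.05) 218 446
(0.013, 0.014, 0.05) 383 450
(0.013, -0.018, 0.03) 189 351
(0.013, 0.018, 0.03) 396 355
(0.06, -0.018, 0.0) 163 373
(0.06, -0.018, 0.02) 166 457
(0.06, 0.018, 0.02) 354 461
```

Run:
```python
from h import *
st(); Rm=toolR(40,-.1); g=np.array([.589,.014,.132])+.019*Rm[:,2]; print(g)
rel(g-.11*Rm[:,2],Rm)
```

```text
t 2.45 q [ 0.93 -0.29 -0.89  2.43 -0.59  0.33  2.  ] p [ 0.4014 -0.0185  0.3113] rpy [2.531e+00 1.000e-03 1.505e+00] F [0.1 0.9 0.2] g 0.0858
[0.60115195 0.01278074 0.11744516]
shift cm [ 4.69  4.1  16.23] rot deg [-5.03 -1.13  1.59]
```

Call:
jog_arm(
  increments=[
    {"x": 1.2, "y": 1.0, "z": 4, "wx": -1.2, "wy": -0.3, "wz": 0.4, "claw": 65},
    {"x": 2.4, "y": 2.0, "z": 8, "wx": -2.5, "wy": -0.6, "wz": 0.8, "claw": 65},
    {"x": 3.5, "y": 3.1, "z": 12, "wx": -3.8, "wy": -0.9, "wz": 1.2, "claw": 65},
    {"x": 4.7, "y": 4.1, "z": 16.2, "wx": -5, "wy": -1.1, "wz": 1.6, "claw": 65},
    {"x": 4.7, "y": 4.1, "z": 16.2, "wx": -5, "wy": -1.1, "wz": 1.6, "claw": 65},
  ],
)

```text
clock: 3.08
position: [0.4572, 0.0178, 0.2884]
tool_rot: [2.451, -0.013, 1.464]
force: [-0.2, 0.8, 0.1]
grip_width: 0.0554
```

Run:
```python
from h import *
import pickle
s=st(); f=cam('wrist'); pickle.dump(f,open('w2.pkl','wb')); f['pixels']=np.clip(f['pixels'].astype(float)*2,0,255).astype('uint8'); save(f,'w2',s=1.4);
```

```text
t 3.08 q [ 1.45 -0.3  -1.49  2.42 -1.26  0.16  2.52] p [0.4572 0.0178 0.2884] rpy [ 2.451 -0.013  1.464] F [-0.2  0.8  0.1] g 0.0554
```

View pics/w2.png

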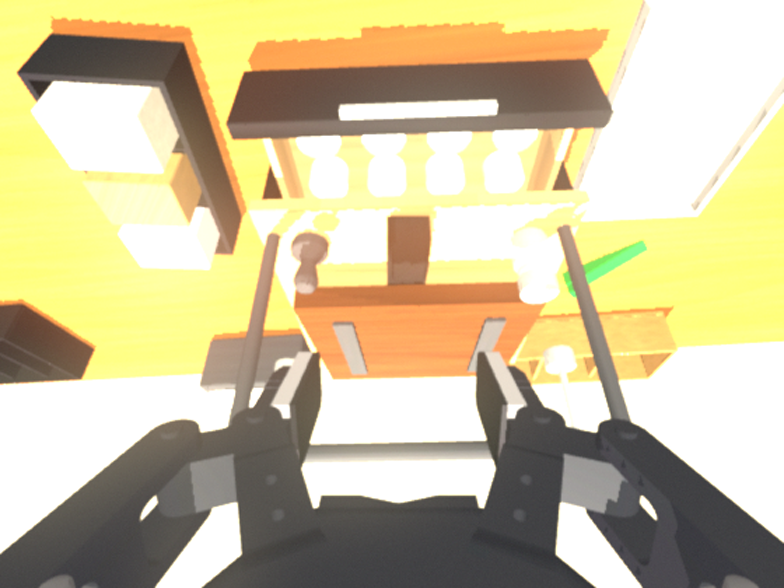

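```bash
cat > fk.py <<'E'
import numpy as np, itertools
from scipy.spatial.transform import Rotation as R
from scipy.optimize import least_squares
D=[([ 1.25379319,0.52185373,-0.03634405,1.59985458,0.02119103,1.02109533,-0.11276604],[0.15261576,-0.60583098,0.23088037],[3.14155,.0008257,-1.32396]),
([0.98,0.39,-0.46,1.57,0.18,1.22,0.65],[0.4214,-0.3993,0.3304],[-3.141,0,.156]),
([0.93,-0.29,-0.89,2.43,-0.59,0.33,2.],[0.4014,-0.0185,0.3113],[2.531,.001,1.505]),
([1.45,-0.3,-1.49,2.42,-1.26,0.16,2.52],[0.4572,0.0178,0.2884],[2.451,-.013,1.464])]
ax=['z','y','z','y','z','y','z']
def fk(q,s,off,T=None):
    M=np.eye(3);p=np.zeros(3)
    for i in range(7):
        if T is not None:p=p+M@np.array(T[i])
        M=M@R.from_euler(ax[i],s[i]*q[i]).as_matrix()
    if T is not None:p=p+M@np.array(T[7])
    return M@R.from_euler('z',off).as_matrix(),p
if __name__=='__main__':
    res=[]
    for s in itertools.product([1,-1],repeat=4):
      for off in (0,np.pi/2,np.pi,-np.pi/2):
       for o1 in(0,):
        S=[s[0],1,s[1],1,s[2],1,s[3]]
        e=0
        for q,p,r in D:
            M,_=fk(q,S,off); e+=np.linalg.norm(R.from_matrix(M.T@R.from_euler('xyz',r).as_matrix()).as_rotvec())
        res.append((e,S,off))
    res.sort(key=lambda a:a[0]); print(res[:4])
E
python3 fk.py
```

```text
[(np.float64(0.015591092330175027), [-1, 1, -1, 1, -1, 1, -1], 3.141592653589793), (np.float64(2.566153816209012), [1, 1, 1, 1, 1, 1, -1], -1.5707963267948966), (np.float64(3.6509550107284046), [-1, 1, 1, 1, 1, 1, -1], 3.141592653589793), (np.float64(3.6622642549049917), [1, 1, 1, 1, 1, 1, 1], 0)]
```

```bash
cat >> fk.py <<'E'
S=[-1,1,-1,1,-1,1,-1];OFF=np.pi
def T(v):
    h,L1,L2,L3,a,b,c=v
    return [(0,0,0),(0,0,h),(0,0,L1),(a,0,0),(b,0,L2),(0,0,0),(c,0,0),(0,0,L3)]
def fitT(reg=1e-3):
    f=lambda v:np.r_[np.concatenate([fk(q,S,OFF,T(v))[1]-p for q,p,_ in D]),reg*np.array(v[4:])]
    r=least_squares(f,[.4,.4,.4,.3,0,0,0]);return r
if __name__=='__main__':
    r=fitT();print(r.x.round(4),r.fun.round(4))
E
python3 fk.py
```

```text
[(np.float64(0.015591092330175027), [-1, 1, -1, 1, -1, 1, -1], 3.141592653589793), (np.float64(2.566153816209012), [1, 1, 1, 1, 1, 1, -1], -1.5707963267948966), (np.float64(3.6509550107284046), [-1, 1, 1, 1, 1, 1, -1], 3.141592653589793), (np.float64(3.6622642549049917), [1, 1, 1, 1, 1, 1, 1], 0)]
[ 0.2351  0.6358  0.3683  0.4655 -0.1444 -0.0469 -0.1072] [ 0.058   0.0048  0.009   0.0055  0.0339 -0.005   0.0041  0.0377 -0.0076
 -0.0019 -0.0153  0.0035 -0.0001 -0.     -0.0001]
```

```bash
cat > fk2.py <<'E'
from fk import *
S=[-1,1,-1,1,-1,1,-1];OFF=np.pi
def T(v):
    h,L1,L2,L3,x1,y1,y2,y3,c=v
    return [(0,0,0),(x1,0,h),(0,y1,L1),(0,0,0),(0,y2,L2),(0,0,0),(c,y3,0),(0,0,L3)]
for st,reg in (([.3,.4,.4,.3,0,0,0,0,0],1e-3),([.317,.4,.4,.3,.08,.19,-.17,.13,0],1e-3)):
    f=lambda v:np.r_[np.concatenate([fk(q,S,OFF,T(v))[1]-p for q,p,_ in D]),reg*np.array(v[4:])]
    r=least_squares(f,st);print(r.x.round(4),r.fun.round(4))
E
python3 fk2.py|tail -2
```

```text
[ 0.3185  0.5388  0.4077  0.3419  0.0057 -0.0172 -0.032  -0.0092  0.    ] [ 0.      0.0008 -0.001   0.0006 -0.0005  0.0006  0.0001 -0.0005 -0.0001
 -0.0002  0.0004  0.0006  0.     -0.     -0.     -0.      0.    ]
```

```bash
cat > sim.py <<'E'
from fk import fk,S,OFF
import numpy as np
from scipy.spatial.transform import Rotation as R
V=[0.3185,0.5388,0.4077,0.3419,0.0057,-0.0172,-0.032,-0.0092,0.]
def T(v):
    h,L1,L2,L3,x1,y1,y2,y3,c=v
    return [(0,0,0),(x1,0,h),(0,y1,L1),(0,0,0),(0,y2,L2),(0,0,0),(c,y3,0),(0,0,L3)]
TT=T(V)
LO=np.array([-2.91,-.3,-1.5,.17,-1.26,.16,-2.52]);HI=np.array([2.91,2.13,1.42,2.43,4.41,1.93,2.52])
VM=np.array([1.89,1.89,2.39,2.39,3.01,3.01,3.01])
def F(q): return fk(q,S,OFF,TT)
def err(q,p,M):
    m,x=F(q); return np.r_[p-x,(R.from_matrix(M@m.T)).as_rotvec()]
def jac(q):
    m,x=F(q);J=np.zeros((6,7))
    for i in range(7):
        d=q.copy();d[i]+=1e-5;m2,x2=F(d);J[:3,i]=(x2-x)/1e-5;J[3:,i]=R.from_matrix(m2@m.T).as_rotvec()/1e-5
    return J
def track(q,p0,M0,p1,M1,n=40,lam=1e-3,null=None,k=0.):
    q=np.array(q,float);w=R.from_matrix(M0.T@M1).as_rotvec()
    for i in range(1,n+1):
        p=p0+(p1-p0)*i/n;M=M0@R.from_rotvec(w*i/n).as_matrix()
        for _ in range(3):
            e=err(q,p,M);J=jac(q);Ji=J.T@np.linalg.inv(J@J.T+lam**2*np.eye(6));dq=Ji@e
            if null is not None: dq+=k*(np.eye(7)-Ji@J)@(null-q)
            q=np.clip(q+dq,LO,HI)
    return q
E
python3 - <<'E'
from sim import *
from h import toolR
q0=np.array([1.25379319,0.52185373,-0.03634405,1.59985458,0.02119103,1.02109533,-0.11276604])
p0=np.array([0.1526,-0.6058,0.2309]);M0=R.from_euler('xyz',[3.14155,.0008,-1.324]).as_matrix()
p1=np.array([.4214,-.3993,.3304]);M1=R.from_euler('xyz',[-3.141,0,.156]).as_matrix()
p2=np.array([.4018,-.0176,.3117]);M2=toolR(35,-.07)
q1=track(q0,p0,M0,p1,M1);print(q1.round(2),'obs',[0.98,0.39,-0.46,1.57,0.18,1.22,0.65])
q2=track(np.array([0.98,0.39,-0.46,1.57,0.18,1.22,0.65]),p1,M1,p2,M2);print(q2.round(2),'obs',[ 0.92,-0.29,-0.89,2.43,-0.58,0.33,1.99])
E
```

```text
[ 0.98  0.39 -0.46  1.57  0.18  1.22  0.64] obs [0.98, 0.39, -0.46, 1.57, 0.18, 1.22, 0.65]
[ 0.65 -0.25 -0.71  2.43 -0.24  0.29  1.62] obs [0.92, -0.29, -0.89, 2.43, -0.58, 0.33, 1.99]
```

```bash
cat >> sim.py <<'E'
def ik(p,M,q0,null=None,k=.1,n=300):
    q=np.array(q0,float)
    for _ in range(n):
        e=err(q,p,M);J=jac(q);Ji=J.T@np.linalg.inv(J@J.T+1e-4*np.eye(6));dq=Ji@e
        nn=np.linalg.norm(dq); dq*=min(1,.3/max(nn,1e-9))
        if null is not None:dq+=k*(np.eye(7)-Ji@J)@(null-q)
        q=np.clip(q+dq,LO,HI)
    return q,np.linalg.norm(err(q,p,M)[:3]),np.linalg.norm(err(q,p,M)[3:])
E
python3 - <<'E'
from sim import *
from h import toolR
for roll in (0,np.pi):
 print('roll',roll)
 for nm,lean,psi,g in [('view',35,-.08,[.45,.0,.30]),('pre',40,-.1,[.52,.02,.20]),('grasp',40,-.1,[.589,.014,.132]),('grasp30',30,-.1,[.589,.014,.132]),('pulled',40,-.1,[.489,.024,.132]),('pulled30',30,-.1,[.489,.024,.132]),('tray',20,0,[.53,.27,.05]),('tray0',0,0,[.53,.27,.05]),('tray40',40,0,[.53,.27,.05]),('drawer',40,-.08,[.53,.027,.06]),('drawerout',40,-.08,[.44,.027,.06])]:
  M=toolR(lean,psi)@R.from_euler('z',roll).as_matrix();p=np.array(g)+.019*M[:,2]
  az=-np.arctan2(p[1],p[0])
  null=np.array([az,.5,0,1.5,0,.8,1.5 if roll==0 else -1.5])
  q,a,b=ik(p,M,null,null);print(nm,q.round(2),round(a,4),round(b,3))
E
```

```text
roll 0
view [-0.01 -0.05 -0.25  2.43  0.82  0.25  0.48] 0.0027 0.003
pre [-0.95  0.35  0.79  2.43  0.05  0.16  1.15] 0.0974 0.367
grasp [-0.63  0.5   0.48  2.39 -0.04  0.16  1.24] 0.1767 0.518
grasp30 [-0.44  0.51  0.3   2.25 -0.05  0.16  1.31] 0.0894 0.262
pulled [-0.86  0.46  0.62  2.43 -0.07  0.16  1.18] 0.0849 0.472
pulled30 [-0.65  0.43  0.45  2.43 -0.03  0.16  1.22] 0.0896 0.328
tray [-0.95  0.74  0.37  2.09 -0.26  0.16  1.13] 0.027 0.079
tray0 [-0.64  0.75  0.11  1.82 -0.14  0.58  1.13] 0.0 0.0
tray40 [-1.28  0.8   0.57  2.31 -0.45  0.16  1.08] 0.1739 0.509
drawer [-0.65  0.59  0.4   2.43 -0.13  0.16  1.24] 0.1695 0.643
drawerout [-0.8   0.57  0.42  2.43 -0.19  0.16  1.19] 0.085 0.599
roll 3.141592653589793
view [ 0.06 -0.05 -0.32  2.43  0.81  0.25 -2.52] 0.0009 0.129
pre [-0.91  0.34  0.74  2.43 -0.04  0.16 -1.9 ] 0.0978 0.365
grasp [-0.57  0.48  0.41  2.38 -0.15  0.16 -1.79] 0.1757 0.515
grasp30 [-0.42  0.51  0.28  2.25 -0.15  0.16 -1.73] 0.0887 0.26
pulled [-0.79  0.43  0.53  2.43 -0.16  0.16 -1.86] 0.0896 0.474
pulled30 [-0.61  0.42  0.4   2.43 -0.14  0.16 -1.81] 0.0913 0.328
tray [-0.95  0.74  0.38  2.09 -0.34  0.16 -1.94] 0.0261 0.076
tray0 [-0.67  0.75  0.15  1.82 -0.19  0.58 -1.97] 0.0 0.0
tray40 [-1.25  0.77  0.53  2.31 -0.54  0.16 -1.95] 0.1771 0.518
drawer [-0.55  0.56  0.28  2.43 -0.23  0.16 -1.77] 0.1744 0.647
drawerout [-0.68  0.52  0.28  2.43 -0.28  0.16 -1.82] 0.1035 0.609
```

```bash
cat > ms.py <<'E'
from sim import *
from h import toolR
rng=np.random.default_rng(0)
def solve(p,M,seed=None,n=60,ref=None):
    out=[]
    for i in range(n):
        q0=rng.uniform(LO,HI) ; q0[0]=rng.uniform(-1.5,1.5)
        r=least_squares(lambda q:np.r_[err(q,p,M)*[10,10,10,1,1,1],.003*(q-(LO+HI)/2)/(HI-LO)*np.array([0,1,1,1,1,1,1])],q0,bounds=(LO+.05,HI-.05))
        e=err(r.x,p,M)
        if np.abs(e).max()<5e-3: 
            if not any(np.abs(r.x-o).max()<.3 for o in out): out.append(r.x)
    return out
from scipy.optimize import least_squares
if __name__=='__main__':
  for roll in (0,np.pi):
    for nm,lean,psi,g in [('grasp40',40,-.1,[.589,.014,.132]),('grasp28',28,-.1,[.589,.014,.132]),('pulled40',40,-.1,[.489,.024,.132])]:
      M=toolR(lean,psi)@R.from_euler('z',roll).as_matrix();p=np.array(g)+.019*M[:,2]
      print(roll,nm)
      for q in solve(p,M,n=25): print('   ',q.round(2))
E
time python3 ms.py
```

```text
0 grasp40Traceback (most recent call last):
  File "ms.py", line 19, in <module>
    for q in solve(p,M,n=25): print('   ',q.round(2))
             ~~~~~^^^^^^^^^^
  File "ms.py", line 8, in solve
    r=least_squares(lambda q:np.r_[err(q,p,M)*[10,10,10,1,1,1],.003*(q-(LO+HI)/2)/(HI-LO)*np.array([0,1,1,1,1,1,1])],q0,bounds=(LO+.05,HI-.05))
    return func(*args, **kwargs)
    raise ValueError("Initial guess is outside of provided bounds")
ValueError: Initial guess is outside of provided bounds

real	0m1.306s
user	0m1.388s
sys	0m0.201s
```

```bash
sed -i 's/rng.uniform(LO,HI)/rng.uniform(LO+.06,HI-.06)/' ms.py; time python3 ms.py
```

```text
0 grasp40
    [ 0.41  0.69 -0.84  2.35  2.18  0.79 -0.73]
0 grasp28
    [ 0.53  0.7  -0.99  2.2   1.67  0.7  -0.2 ]
0 pulled40
3.141592653589793 grasp40
    [-0.21  0.56  0.02  2.37  2.75  0.49  1.69]
3.141592653589793 grasp28
3.141592653589793 pulled40
real	1m9.106s
user	1m7.880s
sys	0m0.122s
```

```bash
cat > kin.py <<'E'
import numpy as np
from scipy.spatial.transform import Rotation as R
from scipy.optimize import least_squares
from sim import LO,HI,VM,TT
from h import toolR
def Rz(a): c,s=np.cos(a),np.sin(a); return np.array([[c,-s,0],[s,c,0],[0,0,1]])
def Ry(a): c,s=np.cos(a),np.sin(a); return np.array([[c,0,s],[0,1,0],[-s,0,c]])
TA=[np.array(t,float) for t in TT]; FL=Rz(np.pi)
def FJ(q):
    M=np.eye(3);p=np.zeros(3);A=[];P=[]
    for i in range(7):
        p=p+M@TA[i]
        A.append(M[:,2]*-1 if i%2==0 else M[:,1]*1.);P.append(p)
        M=M@(Rz(-q[i]) if i%2==0 else Ry(q[i]))
    p=p+M@TA[7]
    J=np.array([np.r_[np.cross(a,p-x),a] for a,x in zip(A,P)]).T
    return M@FL,p,J
def rv(M): 
    return R.from_matrix(M).as_rotvec()
def track(q,p1,M1,step=.02,astep=.06,rec=None):
    q=np.array(q,float);M0,p0,_=FJ(q);w=rv(M0.T@M1)
    n=max(3,int(np.ceil(max(np.linalg.norm(p1-p0)/step,np.linalg.norm(w)/astep))))
    for i in range(1,n+1):
        p=p0+(p1-p0)*i/n;M=M0@R.from_rotvec(w*i/n).as_matrix()
        for _ in range(2):
            m,x,J=FJ(q);e=np.r_[p-x,rv(M@m.T)]
            q=np.clip(q+J.T@np.linalg.solve(J@J.T+1e-6*np.eye(6),e),LO,HI)
        if rec is not None: rec.append(q.copy())
    m,x,J=FJ(q);return q,np.linalg.norm(p1-x),np.linalg.norm(rv(M1@m.T))
def ikfix(p,M,q0,fix=None):
    f=lambda q:(lambda m,x,J:np.r_[10*(p-x),rv(M@m.T),.02*0 if fix is None else 1*(q[fix[0]]-fix[1])])(*FJ(q))
    r=least_squares(f,np.clip(q0,LO+1e-3,HI-1e-3),bounds=(LO,HI));return r.x,np.abs(r.fun).max()
def marg(q): return np.minimum(q-LO,HI-q).min()
E
cat > fam.py <<'E'
from kin import *
# grasp, pulled pose families
for lean in (25,28,32,36):
  M=toolR(lean,-.1)
  p=np.array([.589,.014,.132])+.019*M[:,2]
  for q3 in (-1.4,-1.2,-1,-.8,-.6,-.4,-.2,.3,.6,.9,1.2):
    best=None
    for q0 in ([.5,.7,q3,2.2,1.7,.7,-.2],[.2,.6,q3,2.3,2.6,.5,-1],[-.3,.6,q3,2.3,3.8,.6,-1.9],[.3,.6,q3,2.3,.3,.4,1.]):
      q,e=ikfix(p,M,np.array(q0),(2,q3))
      if e<2e-3:
        # track pulled
        m=marg(q); rec=[]
        d=np.array([-np.cos(.1),np.sin(.1),0])
        q2,a,b=track(q,p+.097*d,M,rec=rec); mm=min(marg(x) for x in rec)
        rec=[];q3b,a3,b3=track(q2,p+.097*d+[0,0,.06],M,rec=rec);mm3=min(marg(x) for x in rec)
        Mt=toolR(lean,0);rec=[];q4b,a4,b4=track(q3b,np.array([.52,.27,.16])+.019*Mt[:,2],Mt,rec=rec);mm4=min(marg(x) for x in rec)
        print(lean,q.round(2),round(m,2),'| pull',round(mm,2),round(a*1e3,1),'| lift',round(mm3,2),round(a3*1e3,1),'| tray',round(mm4,2),round(a4*1e3,1),round(b4,3))
E
python3 fam.py
```

```text
25 [ 0.72  0.98 -1.4   2.15  1.61  1.1  -0.03] 0.1 | pull 0.03 0.0 | lift 0.0 24.7 | tray 0.01 0.0 0.0
25 [ 0.72  0.98 -1.4   2.15  1.61  1.1  -0.03] 0.1 | pull 0.03 0.0 | lift 0.0 24.7 | tray 0.01 0.0 0.0
25 [ 0.72  0.98 -1.4   2.15  1.61  1.1  -0.03] 0.1 | pull 0.03 0.0 | lift 0.0 24.7 | tray 0.01 0.0 0.0
25 [ 0.72  0.98 -1.4   2.15  1.61  1.1  -0.03] 0.1 | pull 0.03 0.0 | lift 0.0 24.7 | tray 0.01 0.0 0.0
25 [ 0.64  0.82 -1.2   2.15  1.57  0.88 -0.05] 0.28 | pull 0.05 0.0 | lift 0.06 0.0 | tray 0.11 0.0 0.0
25 [ 0.64  0.82 -1.2   2.15  1.57  0.88 -0.05] 0.28 | pull 0.05 0.0 | lift 0.06 0.0 | tray 0.11 0.0 0.0
25 [ 0.64  0.82 -1.2   2.15  1.57  0.88 -0.05] 0.28 | pull 0.05 0.0 | lift 0.06 0.0 | tray 0.11 0.0 0.0
25 [ 0.64  0.82 -1.2   2.15  1.57  0.88 -0.05] 0.28 | pull 0.05 0.0 | lift 0.06 0.0 | tray 0.11 0.0 0.0
25 [ 0.54  0.7  -1.    2.16  1.54  0.7  -0.07] 0.27 | pull 0.04 0.0 | lift 0.06 0.0 | tray 0.11 0.0 0.0
25 [ 0.54  0.7  -1.    2.16  1.54  0.7  -0.07] 0.27 | pull 0.04 0.0 | lift 0.06 0.0 | tray 0.11 0.0 0.0
25 [ 0.54  0.7  -1.    2.16  1.54  0.7  -0.07] 0.27 | pull 0.04 
[... 10717 characters left out ...]
1 -1.1 ] 0.11 | pull 0.0 82.5 | lift 0.0 53.5 | tray 0.0 0.0 0.0
36 [-0.4   0.56  0.3   2.32  3.09  0.32 -1.81] 0.11 | pull 0.0 90.2 | lift 0.0 58.1 | tray 0.0 19.5 0.057
36 [-0.4   0.56  0.3   2.32  3.09  0.32 -1.81] 0.11 | pull 0.0 90.2 | lift 0.0 58.1 | tray 0.0 19.5 0.057
36 [-0.4   0.56  0.3   2.32  3.09  0.32 -1.81] 0.11 | pull 0.0 90.2 | lift 0.0 58.1 | tray 0.0 19.5 0.057
36 [-0.4   0.56  0.3   2.32  3.09  0.32 -1.81] 0.11 | pull 0.0 90.2 | lift 0.0 58.1 | tray 0.0 19.5 0.057
36 [-0.62  0.63  0.6   2.32  3.58  0.36 -2.35] 0.11 | pull 0.0 87.8 | lift 0.0 52.8 | tray 0.0 29.2 0.085
36 [-0.62  0.63  0.6   2.32  3.58  0.36 -2.35] 0.11 | pull 0.0 87.8 | lift 0.0 52.8 | tray 0.0 29.2 0.085
```

```bash
cat > search.py <<'E'
from kin import *
import sys,time
def run(q0,tend=100,seed=0,nw=(1,2,3)):
    rng=np.random.default_rng(seed)
    M=toolR(25,-.1); G=np.array([.589,.014,.132])+.019*M[:,2]; pre=G-.12*M[:,2]
    qt=np.array([.54,.7,-1,2.16,1.54,.7,-.07])
    qpre,_=ikfix(pre,M,qt,(2,-1.)); print('qpre',qpre.round(2))
    best=[];t0=time.time()
    while time.time()-t0<tend:
        q=np.array(q0,float);W=[];mm=1;L=0
        ok=True
        for k in range(rng.choice(nw)):
            r=rng.uniform(.45,.72);az=rng.uniform(-1.3,.5);p=np.array([r*np.cos(az),r*np.sin(az),rng.uniform(.3,.5)])
            if p[0]>.52 and p[1]>-.35: p[2]=max(p[2],.45)
            yaw=rng.uniform(-np.pi,np.pi);tx=rng.uniform(-.8,.8);ty=rng.uniform(-.8,.8)
            Mw=Rz(yaw)@R.from_rotvec([tx,ty,0]).as_matrix()@np.diag([1,-1,-1.])
            rec=[];q,a,b=track(q,p,Mw,.04,.12,rec)
            W.append((p,Mw));mm=min([mm]+[marg(x) for x in (rec[2:] if k==0 else rec)])
            if a>.003 or b>.01: ok=False;break
        if not ok: continue
        rec=[];q,a,b=track(q,pre,M,.04,.12,rec)
        if a>.003 or b>.01: continue
        mm=min([mm]+[marg(x) for x in rec])
        c=np.abs(q-qpre)[[2,4]].max()+max(0,.05-mm)*10+.05*len(W)
        best.append((c,mm,q,W));best.sort(key=lambda x:x[0]);best=best[:5]
    for c,mm,q,W in best:
        print(round(c,2),round(mm,2),q.round(2))
        for p,Mw in W: print('    ',p.round(3),R.from_matrix(Mw).as_euler('xyz').round(3))
if __name__=='__main__': 
    run([1.45,-0.3,-1.49,2.42,-1.26,0.16,2.52],int(sys.argv[1]),int(sys.argv[2]))
E
(python3 search.py 150 1 > s1 & python3 search.py 150 2 >s2 & python3 search.py 150 3 >s3 & wait); head -9 s1 s2 s3
```

```text
==> s1 <==
qpre [ 0.58  0.37 -1.    2.18  1.02  0.57  0.31]
0.16 0.05 [ 0.62  0.39 -1.05  2.18  1.05  0.6   0.29]
     [ 0.234 -0.413  0.34 ] [-2.494 -0.697  0.634]
     [ 0.396 -0.458  0.491] [ 2.471 -0.003  0.043]
0.24 0.1 [ 0.48  0.33 -0.86  2.18  0.95  0.51  0.37]
     [ 0.348 -0.538  0.383] [-2.471 -0.701 -0.129]
     [ 0.272 -0.364  0.427] [-2.736 -0.487 -0.743]
0.41 0.03 [ 0.68  0.43 -1.15  2.17  1.1   0.66  0.25]
     [ 0.401 -0.448  0.364] [ 2.926 -0.526  1.156]

==> s2 <==
this script no longer has the robot

==> s3 <==
qpre [ 0.58  0.37 -1.    2.18  1.02  0.57  0.31]
0.18 0.05 [ 0.64  0.4  -1.08  2.17  1.06  0.62  0.28]
     [ 0.471 -0.214  0.308] [ 2.589 -0.466  1.105]
     [ 0.585 -0.024  0.45 ] [ 2.629 -0.254  0.851]
0.38 0.1 [ 0.41  0.31 -0.77  2.18  0.91  0.48  0.41]
     [ 0.374 -0.27   0.461] [-3.015 -0.66   1.084]
     [ 0.656 -0.131  0.45 ] [ 2.344 -0.452  1.986]
     [ 0.229 -0.622  0.326] [-2.803  0.14   0.034]
0.41 0.04 [ 0.44  0.32 -0.81  2.18  0.93  0.49  0.4 ]Exception ignored in: <_io.TextIOWrapper mode='rw' encoding='UTF-8'>
Traceback (most recent call last):
BrokenPipeError: [Errno 32] Broken pipe
```

```bash
sed -i 's/^from h import toolR/from geo import toolR/' kin.py
cat > geo.py <<'E'
import numpy as np
def toolR(lean,psi):
    a=np.radians(lean); z=np.array([np.sin(a)*np.cos(psi),np.sin(a)*np.sin(psi),-np.cos(a)]); x=np.array([-np.sin(psi),np.cos(psi),0])
    return np.c_[x,np.cross(z,x),z]
E
python3 - <<'E'
from h import *
st()
for p,r in [([.348,-.538,.383],[-2.471,-.701,-.129]),([ 0.471,-0.214,0.308],[ 2.589,-0.466,1.105])]:
  M=rot(r);print(M[:,2],M[:,0]);rel(p,M)
M=rot([ 2.629,-0.254,0.851]);print(M[:,2],M[:,0])
E
```

```text
t 3.12 q [ 1.45 -0.3  -1.49  2.42 -1.26  0.16  2.52] p [0.4579 0.0195 0.289 ] rpy [ 2.45  -0.014  1.468] F [ 0.7 -0.1  1.1] g 0.0554
[ 0.58105988  0.55128199 -0.59871327] [ 0.75784789 -0.0983083   0.64498221]
shift cm [-56.46   2.48 -11.15] rot deg [28.32 29.48 87.02]
[ 0.64074393  0.10595043 -0.76040892] [0.40124444 0.79819651 0.4493164 ]
shift cm [-23.07   4.27   0.66] rot deg [ 2.77  8.96 31.47]
[ 0.5131403  -0.15865079 -0.84351465] [0.63808013 0.72781406 0.25127762]
```

Call:
jog_arm(
  increments=[
    {"x": -5.8, "y": 1.1, "z": 0.2, "wx": 0.7, "wy": 2.2, "wz": 7.9, "claw": 65},
    {"x": -11.5, "y": 2.1, "z": 0.3, "wx": 1.4, "wy": 4.5, "wz": 15.7, "claw": 65},
    {"x": -17.3, "y": 3.2, "z": 0.5, "wx": 2.1, "wy": 6.7, "wz": 23.6, "claw": 65},
    {"x": -23, "y": 4.3, "z": 0.7, "wx": 2.8, "wy": 9, "wz": 31.5, "claw": 65},
    {"x": -23, "y": 4.3, "z": 0.7, "wx": 2.8, "wy": 9, "wz": 31.5, "claw": 65},
    {"x": -23, "y": 4.3, "z": 0.7, "wx": 2.8, "wy": 9, "wz": 31.5, "claw": 65},
  ],
)

```text
clock: 3.88
position: [0.4722, -0.2116, 0.3077]
tool_rot: [2.59, -0.468, 1.108]
force: [-0.4, 0.5, 0.4]
grip_width: 0.0558
```

Run:
```python
from h import *
from kin import *
s=st()
m,x,J=FJ(s['qpos']);print('fk err mm',(x-s['position'])*1e3, rv(m.T@rot(s['tool_rot'])))
rec=[];q,a,b=track([1.45,-0.3,-1.49,2.42,-1.26,0.16,2.52],np.array([ 0.471,-0.214,0.308]),rot([ 2.589,-0.466,1.105]),rec=rec);print('pred',q.round(2))
M=toolR(25,-.1); G=np.array([.589,.014,.132])+.019*M[:,2]; pre=G-.12*M[:,2]
q=s['qpos'];
rec=[];q,a,b=track(q,np.array([.585,-.024,.45]),rot([ 2.629,-0.254,0.851]),rec=rec);print(q.round(2),a,b,min(map(marg,rec)))
rec=[];q,a,b=track(q,pre,M,rec=rec);print(q.round(2),a,b,min(map(marg,rec)))
```

```text
t 3.88 q [ 1.63  0.23 -1.16  2.2  -0.67  0.37  2.09] p [ 0.4722 -0.2116  0.3077] rpy [ 2.59  -0.468  1.108] F [-0.4  0.5  0.4] g 0.0558
fk err mm [-0.36853098 -2.33830049  0.37272455] [-2.62447858e-16 -1.62606056e-16  1.42404429e-16]
pred [ 1.63  0.23 -1.15  2.2  -0.69  0.37  2.1 ]
[ 0.87  0.1  -1.17  1.82  0.53  0.85  0.24] 5.784797710261097e-06 2.0636151231361984e-05 0.21329863065708168
[ 0.63  0.39 -1.07  2.18  1.06  0.61  0.28] 4.1707118282693986e-07 5.446233869622672e-07 0.2547641477750364
```

Run:
```python
from h import *
st(); rel([.575,-.024,.45],rot([ 2.629,-0.254,0.851]))
```

```text
t 3.88 q [ 1.63  0.23 -1.16  2.2  -0.67  0.37  2.09] p [ 0.4722 -0.2116  0.3077] rpy [ 2.59  -0.468  1.108] F [-0.4  0.5  0.4] g 0.0558
shift cm [25.49  2.3  -2.18] rot deg [ -3.01 -17.49   5.7 ]
```

Call:
jog_arm(
  increments=[
    {"x": 4.2, "y": 0.4, "z": -0.4, "wx": -0.5, "wy": -2.9, "wz": 0.9, "claw": 65},
    {"x": 8.5, "y": 0.8, "z": -0.7, "wx": -1, "wy": -5.8, "wz": 1.9, "claw": 65},
    {"x": 12.7, "y": 1.1, "z": -1.1, "wx": -1.5, "wy": -8.7, "wz": 2.9, "claw": 65},
    {"x": 17, "y": 1.5, "z": -1.5, "wx": -2, "wy": -11.7, "wz": 3.8, "claw": 65},
    {"x": 21.2, "y": 1.9, "z": -1.8, "wx": -2.5, "wy": -14.6, "wz": 4.8, "claw": 65},
    {"x": 25.5, "y": 2.3, "z": -2.2, "wx": -3, "wy": -17.5, "wz": 5.7, "claw": 65},
    {"x": 25.5, "y": 2.3, "z": -2.2, "wx": -3, "wy": -17.5, "wz": 5.7, "claw": 65},
    {"x": 25.5, "y": 2.3, "z": -2.2, "wx": -3, "wy": -17.5, "wz": 5.7, "claw": 65},
  ],
)

```text
clock: 4.88
position: [0.5758, -0.018, 0.4523]
tool_rot: [2.626, -0.255, 0.859]
force: [0.1, -0.0, -0.9]
grip_width: 0.0557
```

Run:
```python
from h import *
from kin import *
s=st(); M=toolR(25,-.1); G=np.array([.589,.014,.132])+.019*M[:,2]
for mid in (None,[.50,.0,.36]):
  q=s['qpos']
  if mid: q,a,b=track(q,np.array(mid),M);print(q.round(2),a,b)
  q,a,b=track(q,G-.12*M[:,2],M);print(q.round(2),a,b)
rel([.5,0,.36],M);print(G-.12*M[:,2])
```

```text
t 4.88 q [ 0.96  0.09 -1.24  1.82  0.5   0.85  0.28] p [ 0.5758 -0.018   0.4523] rpy [ 2.626 -0.255  0.859] F [ 0.1 -0.  -0.9] g 0.0557
[ 0.65  0.41 -1.1   2.17  1.07  0.62  0.27] 5.03169236381093e-07 4.86094773166256e-07
[ 1.16  0.04 -1.37  2.04  0.26  0.69  1.09] 3.9403236533147866e-07 1.289532661642571e-06
[ 0.58  0.37 -0.99  2.18  1.02  0.57  0.32] 1.150102423314481e-06 5.407444957595072e-07
shift cm [-5.81 -9.97  3.57] rot deg [  8.87   3.39 -37.53]
[0.5465288  0.01826133 0.22353709]
```

Call:
jog_arm(
  increments=[
    {"x": -1.5, "y": -2.5, "z": 0.9, "wx": 2.2, "wy": 0.8, "wz": -9.3, "claw": 65},
    {"x": -2.9, "y": -5, "z": 1.8, "wx": 4.4, "wy": 1.7, "wz": -18.7, "claw": 65},
    {"x": -4.4, "y": -7.5, "z": 2.7, "wx": 6.6, "wy": 2.5, "wz": -28, "claw": 65},
    {"x": -5.8, "y": -10, "z": 3.6, "wx": 8.9, "wy": 3.4, "wz": -37.5, "claw": 65},
    {"x": -5.8, "y": -10, "z": 3.6, "wx": 8.9, "wy": 3.4, "wz": -37.5, "claw": 65},
    {"x": -5.8, "y": -10, "z": 3.6, "wx": 8.9, "wy": 3.4, "wz": -37.5, "claw": 65},
  ],
)

```text
clock: 5.62
position: [0.5006, 0.0011, 0.3605]
tool_rot: [2.704, -0.001, 1.469]
force: [-0.1, -0.6, 0.1]
grip_width: 0.0552
```

Run:
```python
from h import *
from kin import *
import pickle
s=st(); M=toolR(25,-.1); G=np.array([.589,.014,.132])+.019*M[:,2]
q,a,b=track(s['qpos'],G-.11*M[:,2],M);print(q.round(2),a,b)
rel(G-.11*M[:,2],M)
f=cam('wrist'); pickle.dump(f,open('w3.pkl','wb')); f['pixels']=np.clip(f['pixels'].astype(float)*1.8,0,255).astype('uint8');save(f,'w3',s=1.4)
```

```text
t 5.62 q [ 1.15  0.04 -1.34  2.03  0.24  0.69  1.13] p [0.5006 0.0011 0.3605] rpy [ 2.704e+00 -1.000e-03  1.469e+00] F [-0.1 -0.6  0.1] g 0.0552
[ 0.54  0.38 -0.95  2.18  1.05  0.55  0.29] 1.5174682162812232e-06 6.234890941730998e-07
shift cm [ 2.16 -1.83 15.27] rot deg [ 0.08 -0.01 -0.15]
```

View pics/w3.png

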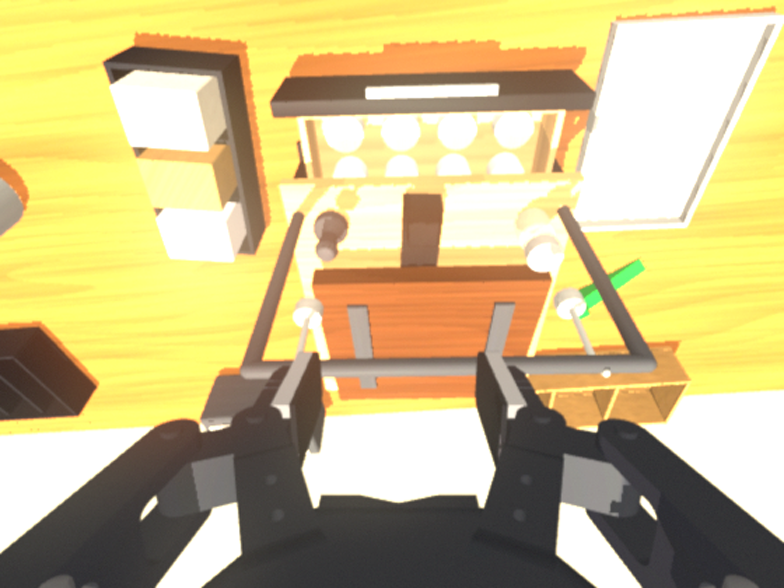

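Run:
```python
from h import *
import pickle
f=pickle.load(open('w3.pkl','rb'))
im=np.clip(f['pixels'].astype(float)*2.5,0,255).astype('uint8')
g={**f,'pixels':im}; save(g,'w3b',(265,125,345,205),9); save(f,'w3t',(395,0,560,180),4)
```

```text
(no output)
```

View pics/w3b.png

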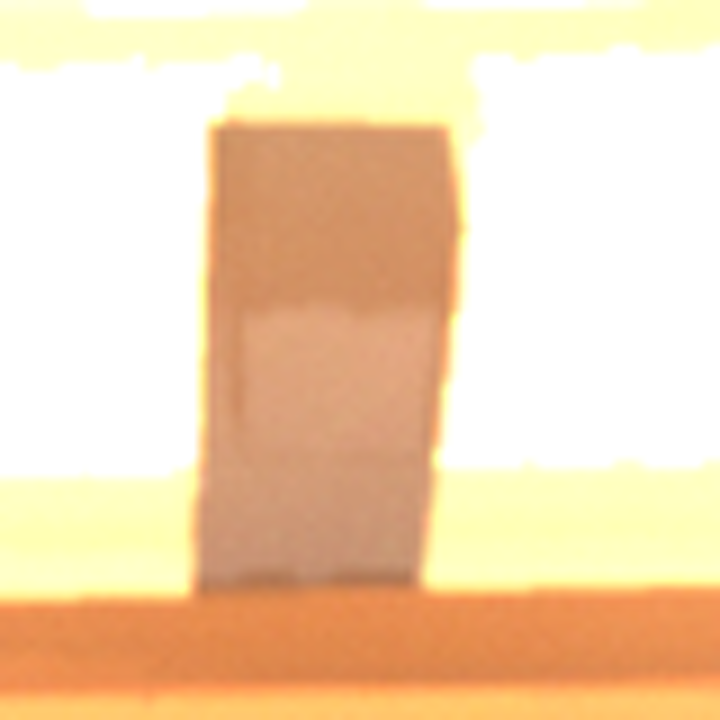

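View pics/w3t.png

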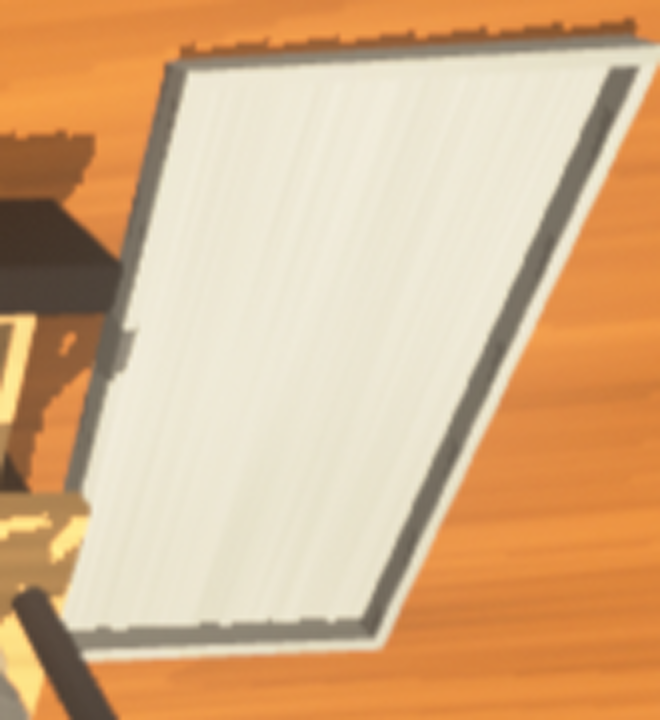

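Run:
```python
from h import *
import pickle
f=pickle.load(open('w3.pkl','rb'))
c=lambda u,v:(265+u/9-.45,125+v/9-.45)
P=lambda p,z:plane(f,*c(*p),z).round(4)
print('top',[P(p,.15) for p in((243,312),(437,310),(240,455),(432,462))])
print('base front',P((212,125),.1),P((447,130),.1))
l0=P((212,125),.1);l1=P((195,590),.1);print('left base edge',l0,l1,np.arctan2((l1-l0)[1],(l1-l0)[0]))
print('kink z.03 R',P((458,225),.13),'L')
t=lambda u,v:(395+u/4-.4,v/4-.4)
Q=lambda p:plane(f,*t(*p),.018).round(4)
T=[Q((168,65)),Q((655,40)),Q((383,648)),Q((75,655))];print('tray outer top',T)
print('ledge front',plane(f,290/1.4,186/1.4,.1),plane(f,577/1.4,181/1.4,.1))
```

```text
top [array([0.5742, 0.0022, 0.15  ]), array([0.5766, 0.0277, 0.15  ]), array([ 5.972e-01, -1.000e-04,  1.500e-01]), array([0.6011, 0.026 , 0.15  ])]
base front [ 0.5743 -0.0012  0.1   ] [0.5786 0.0327 0.1   ]
left base edge [ 0.5743 -0.0012  0.1   ] [ 0.6599 -0.0121  0.1   ] -0.12665483237781433
kink z.03 R [0.5763 0.032  0.13  ] L
tray outer top [array([0.4699, 0.1942, 0.018 ]), array([0.4784, 0.3413, 0.018 ]), array([0.6994, 0.3345, 0.018 ]), array([0.6895, 0.2043, 0.018 ])]
ledge front [ 0.55558721 -0.10423269  0.1       ] [0.5775957 0.1578572 0.1      ]
```

Run:
```python
from h import *
from kin import *
s=st(); M=toolR(25,-.1); G=np.array([.5935,.0137,.110])
rel(G-.11*M[:,2],M)
rec=[];q,a,b=track(s['qpos'],G-.11*M[:,2],M,rec=rec);q,a,b=track(q,G,M,rec=rec);print(q.round(2),a,b,min(map(marg,rec)))
rec=[];q,a,b=track(q,G+np.array([-.0975,.0098,0]),M,rec=rec);print(q.round(2),a,b,min(map(marg,rec)))
```

```text
t 5.67 q [ 1.15  0.04 -1.34  2.03  0.24  0.69  1.13] p [0.5007 0.001  0.3605] rpy [ 2.704e+00 -1.000e-03  1.469e+00] F [-0.8 -0.5  0. ] g 0.0556
shift cm [ 2.18 -2.36 15.55] rot deg [ 0.08 -0.02 -0.13]
[ 0.38  0.61 -0.75  2.18  1.54  0.52 -0.12] 6.539174854206252e-07 2.0225498696539497e-06 0.16916049070991068
[ 0.39  0.53 -0.83  2.41  1.73  0.55 -0.45] 3.7059571609613164e-07 5.400102828786012e-07 0.024058730670240447
```

Call:
jog_arm(
  increments=[
    {"x": 0.5, "y": -0.6, "z": 3.9, "wx": 0, "wy": 0, "wz": 0, "claw": 65},
    {"x": 1.1, "y": -1.2, "z": 7.8, "wx": 0, "wy": 0, "wz": 0, "claw": 65},
    {"x": 1.6, "y": -1.8, "z": 11.7, "wx": 0, "wy": 0, "wz": 0, "claw": 65},
    {"x": 2.2, "y": -2.4, "z": 15.5, "wx": 0, "wy": 0, "wz": 0, "claw": 65},
    {"x": 2.2, "y": -2.4, "z": 15.5, "wx": 0, "wy": 0, "wz": 0, "claw": 65},
    {"x": 2.2, "y": -2.4, "z": 15.5, "wx": 0, "wy": 0, "wz": 0, "claw": 65},
  ],
)

```text
clock: 6.42
position: [0.5471, 0.019, 0.2115]
tool_rot: [2.703, -0.002, 1.468]
force: [-0.3, 0.4, 0.5]
grip_width: 0.0559
```

Run:
```python
from h import *
import pickle
s=st(); M=toolR(25,-.1); G=np.array([.5935,.0137,.110]); rel(G,M)
f=cam('wrist'); pickle.dump(f,open('w4.pkl','wb')); f['pixels']=np.clip(f['pixels'].astype(float)*2,0,255).astype('uint8');save(f,'w4',s=1.4)
```

```text
t 6.42 q [ 0.58  0.4  -0.98  2.15  1.05  0.58  0.31] p [0.5471 0.019  0.2115] rpy [ 2.703e+00 -2.000e-03  1.468e+00] F [-0.3  0.4  0.5] g 0.0559
shift cm [-0.07 -0.09 11.18] rot deg [ 0.16 -0.05 -0.18]
```

View pics/w4.png

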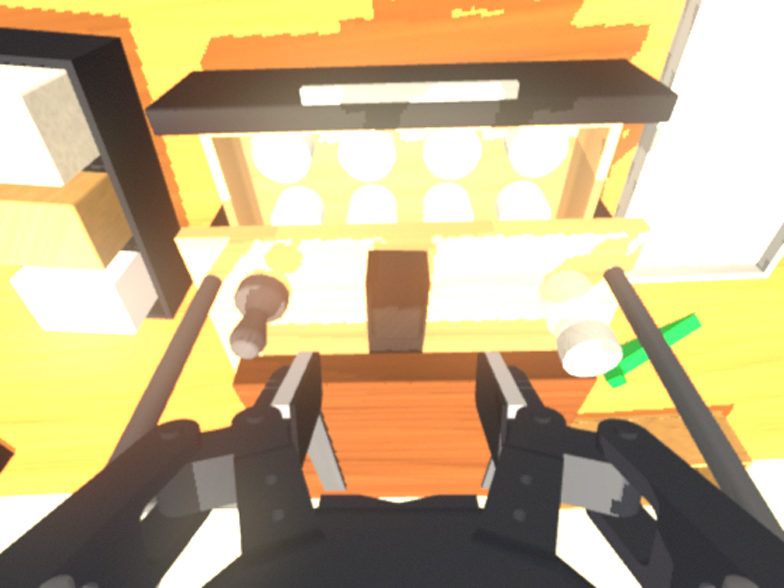

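Call:
jog_arm(
  increments=[
    {"x": 0, "y": 0, "z": 2.5, "wx": 0, "wy": 0, "wz": -0.2, "claw": 65},
    {"x": 0, "y": 0, "z": 5, "wx": 0, "wy": 0, "wz": -0.2, "claw": 65},
    {"x": -0.1, "y": -0.1, "z": 7.5, "wx": 0, "wy": 0, "wz": -0.2, "claw": 65},
    {"x": -0.1, "y": -0.1, "z": 9.5, "wx": 0.1, "wy": 0, "wz": -0.2, "claw": 65},
    {"x": -0.1, "y": -0.1, "z": 11, "wx": 0.1, "wy": 0, "wz": -0.2, "claw": 65},
    {"x": -0.1, "y": -0.1, "z": 11.2, "wx": 0.1, "wy": 0, "wz": -0.2, "claw": 65},
    {"x": -0.1, "y": -0.1, "z": 11.2, "wx": 0.1, "wy": 0, "wz": -0.2, "claw": 65},
  ],
)

```text
clock: 7.35
position: [0.5941, 0.012, 0.1115]
tool_rot: [2.702, -0.0, 1.469]
force: [0.0, -0.2, 0.6]
grip_width: 0.0556
```

Run:
```python
from h import *
import pickle
s=st()
f=cam('wrist'); f['pixels']=np.clip(f['pixels'].astype(float)*2,0,255).astype('uint8');save(f,'w5',s=1.4)
f=cam('side');save(f,'s5',(200,160,350,290),5)
```

```text
t 7.35 q [ 0.41  0.62 -0.79  2.12  1.46  0.55 -0.02] p [0.5941 0.012  0.1115] rpy [ 2.702 -0.     1.469] F [ 0.  -0.2  0.6] g 0.0556
```

View pics/w5.png

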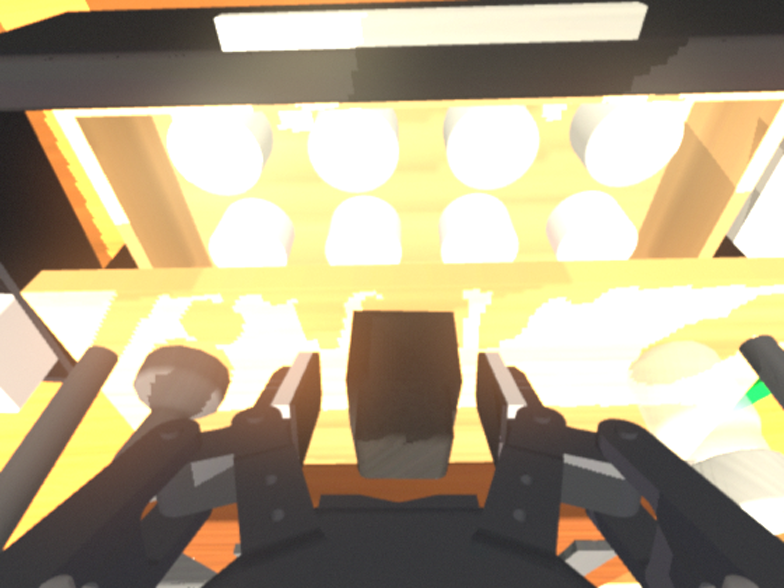

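View pics/s5.png

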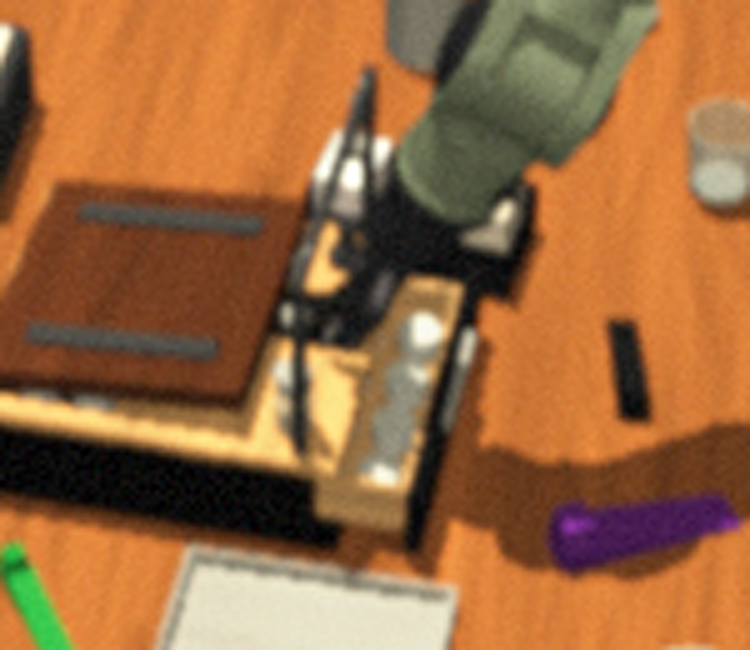

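Call:
jog_arm(
  increments=[
    {"x": 0, "y": 0, "z": 0, "wx": 0, "wy": 0, "wz": 0, "claw": 10},
    {"x": 0, "y": 0, "z": 0, "wx": 0, "wy": 0, "wz": 0, "claw": 10},
    {"x": 0, "y": 0, "z": 0, "wx": 0, "wy": 0, "wz": 0, "claw": 10},
    {"x": 0, "y": 0, "z": 0, "wx": 0, "wy": 0, "wz": 0, "claw": 10},
    {"x": 0, "y": 0, "z": 0, "wx": 0, "wy": 0, "wz": 0, "claw": 10},
  ],
  squeeze=70,
)

```text
clock: 8.07
position: [0.5941, 0.0123, 0.1121]
tool_rot: [2.701, 0.0, 1.47]
force: [-8.2, -1.2, 15.7]
grip_width: 0.0274
```

Run:
```python
from h import *
s=st()
R0=rot(s['tool_rot']); d=np.array([-np.cos(.1),np.sin(.1),0]); print('1cm draw in tool',R0.T@d)
```

```text
t 8.07 q [ 0.41  0.62 -0.79  2.13  1.46  0.55 -0.02] p [0.5941 0.0123 0.1121] rpy [2.701 0.    1.47 ] F [-8.2 -1.2 15.7] g 0.0274
1cm draw in tool [-0.00096201 -0.9044259  -0.42662966]
```

Call:
jog_arm(
  increments=[
    {"x": 0, "y": -0.7, "z": -0.35, "wx": 0, "wy": 0, "wz": 0, "claw": 10},
    {"x": 0, "y": -1.5, "z": -0.74, "wx": 0, "wy": 0, "wz": 0, "claw": 10},
    {"x": 0, "y": -2.2, "z": -1.08, "wx": 0, "wy": 0, "wz": 0, "claw": 10},
    {"x": 0, "y": -2.2, "z": -1.08, "wx": 0, "wy": 0, "wz": 0, "claw": 10},
    {"x": 0, "y": -2.2, "z": -1.08, "wx": 0, "wy": 0, "wz": 0, "claw": 10},
    {"x": 0, "y": -2.2, "z": -1.08, "wx": 0, "wy": 0, "wz": 0, "claw": 10},
    {"x": 0, "y": -2.2, "z": -1.08, "wx": 0, "wy": 0, "wz": 0, "claw": 10},
    {"x": 0, "y": -2.2, "z": -1.08, "wx": 0, "wy": 0, "wz": 0, "claw": 10},
    {"x": 0, "y": -2.2, "z": -1.08, "wx": 0, "wy": 0, "wz": 0, "claw": 10},
  ],
)

```text
clock: 9.2
position: [0.5683, 0.0149, 0.1121]
tool_rot: [2.703, 0.001, 1.47]
force: [-16.1, -0.5, 8.7]
grip_width: 0.0274
```

Run:
```python
from h import *
s=st()
f=cam('wrist'); f['pixels']=np.clip(f['pixels'].astype(float)*2,0,255).astype('uint8');save(f,'w6',s=1.4)
f=cam('side');save(f,'s6',(200,160,350,290),5)
```

```text
t 9.2 q [ 0.41  0.59 -0.8   2.19  1.5   0.54 -0.09] p [0.5683 0.0149 0.1121] rpy [2.703e+00 1.000e-03 1.470e+00] F [-16.1  -0.5   8.7] g 0.0274
```

View pics/w6.png

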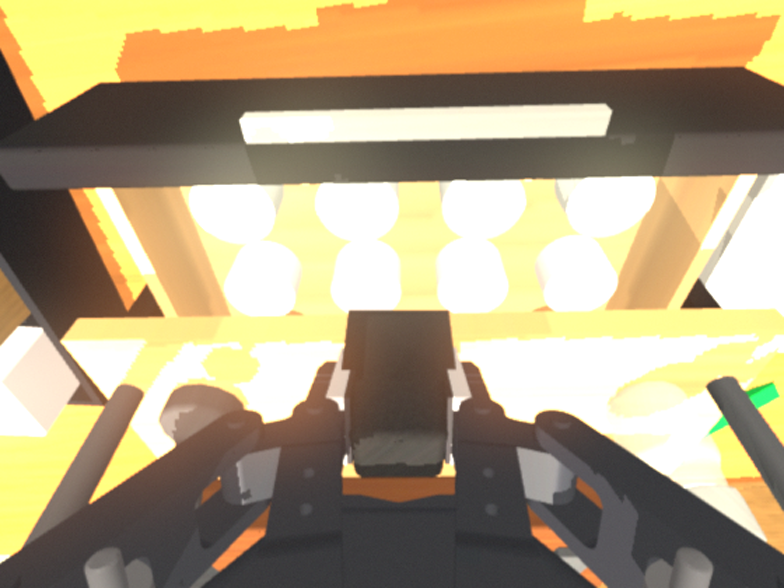

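View pics/s6.png

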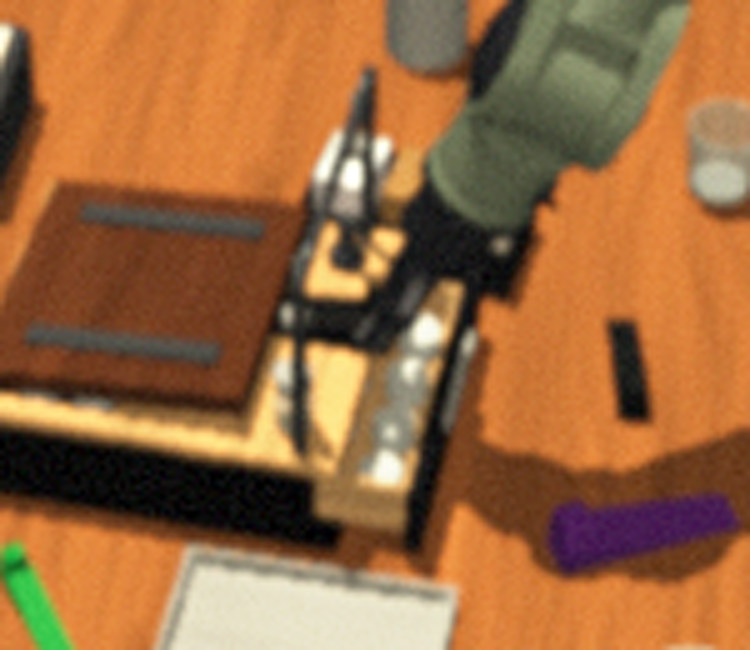

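Call:
jog_arm(
  increments=[
    {"x": 0, "y": 0, "z": 0, "wx": 0, "wy": 0, "wz": 0, "claw": 10},
    {"x": 0, "y": 0, "z": 0, "wx": 0, "wy": 0, "wz": 0, "claw": 10},
    {"x": 0, "y": -0.7, "z": -0.33, "wx": 0, "wy": 0, "wz": 0, "claw": 10},
    {"x": 0, "y": -1.5, "z": -0.71, "wx": 0, "wy": 0, "wz": 0, "claw": 10},
    {"x": 0, "y": -2.2, "z": -1.05, "wx": 0, "wy": 0, "wz": 0, "claw": 10},
    {"x": 0, "y": -2.2, "z": -1.05, "wx": 0, "wy": 0, "wz": 0, "claw": 10},
    {"x": 0, "y": -2.2, "z": -1.05, "wx": 0, "wy": 0, "wz": 0, "claw": 10},
    {"x": 0, "y": -2.2, "z": -1.05, "wx": 0, "wy": 0, "wz": 0, "claw": 10},
    {"x": 0, "y": -2.2, "z": -1.05, "wx": 0, "wy": 0, "wz": 0, "claw": 10},
    {"x": 0, "y": -2.2, "z": -1.05, "wx": 0, "wy": 0, "wz": 0, "claw": 10},
  ],
)

```text
clock: 10.55
position: [0.5426, 0.0175, 0.1121]
tool_rot: [2.704, 0.001, 1.471]
force: [-17.6, -0.6, 14.6]
grip_width: 0.027
```

Call:
jog_arm(
  increments=[
    {"x": 0, "y": 0, "z": 0, "wx": 0, "wy": 0, "wz": 0, "claw": 10},
    {"x": 0, "y": 0, "z": 0, "wx": 0, "wy": 0, "wz": 0, "claw": 10},
    {"x": 0, "y": 0, "z": 0, "wx": 0, "wy": 0, "wz": 0, "claw": 10},
    {"x": 0, "y": 0, "z": 0, "wx": 0, "wy": 0, "wz": 0, "claw": 10},
  ],
)

```text
clock: 11.05
position: [0.5425, 0.0175, 0.1121]
tool_rot: [2.704, 0.001, 1.471]
force: [-5.2, -0.3, 6.3]
grip_width: 0.0272
```

Run:
```python
from h import *
from kin import *
s=st()
M=rot(s['tool_rot']);p=s['position'];w=np.array([-np.cos(.1),np.sin(.1),0])
rec=[];q,a,b=track(s['qpos'],p+.045*w,M,rec=rec);print(q.round(2),a,b,min(map(marg,rec)))
f=cam('side');save(f,'s7',(200,160,350,290),5)
```

```text
t 11.05 q [ 0.41  0.57 -0.81  2.25  1.55  0.54 -0.17] p [0.5425 0.0175 0.1121] rpy [2.704e+00 1.000e-03 1.471e+00] F [-5.2 -0.3  6.3] g 0.0272
[ 0.42  0.54 -0.86  2.4   1.72  0.57 -0.42] 2.7788727835526773e-07 7.108758815104324e-07 0.029300413241931444
```

View pics/s7.png

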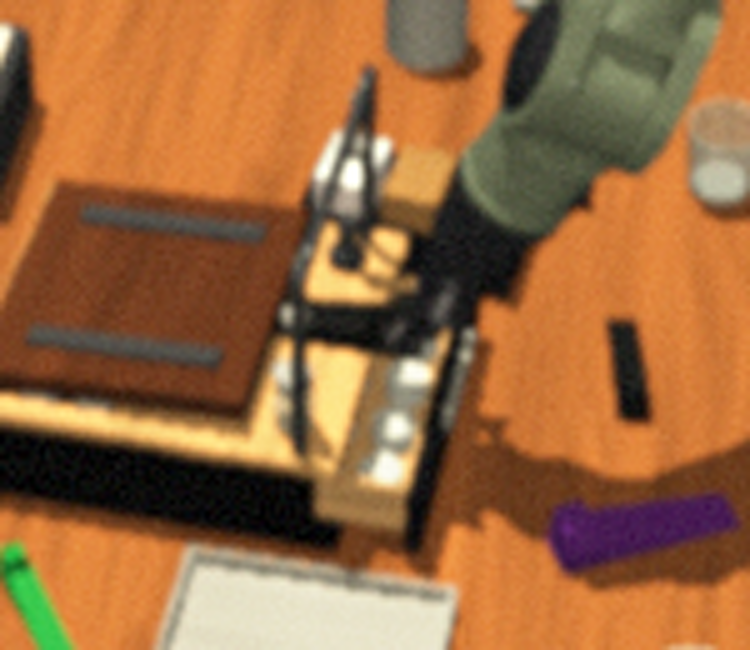

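Call:
jog_arm(
  increments=[
    {"x": 0, "y": -0.7, "z": -0.33, "wx": 0, "wy": 0, "wz": 0, "claw": 10},
    {"x": 0, "y": -1.5, "z": -0.71, "wx": 0, "wy": 0, "wz": 0, "claw": 10},
    {"x": 0, "y": -2.1, "z": -1.0, "wx": 0, "wy": 0, "wz": 0, "claw": 10},
    {"x": 0, "y": -2.1, "z": -1.0, "wx": 0, "wy": 0, "wz": 0, "claw": 10},
    {"x": 0, "y": -2.1, "z": -1.0, "wx": 0, "wy": 0, "wz": 0, "claw": 10},
    {"x": 0, "y": -2.1, "z": -1.0, "wx": 0, "wy": 0, "wz": 0, "claw": 10},
    {"x": 0, "y": -2.1, "z": -1.0, "wx": 0, "wy": 0, "wz": 0, "claw": 10},
    {"x": 0, "y": -2.1, "z": -1.0, "wx": 0, "wy": 0, "wz": 0, "claw": 10},
    {"x": 0, "y": -2.1, "z": -1.0, "wx": 0, "wy": 0, "wz": 0, "claw": 10},
    {"x": 0, "y": -2.1, "z": -1.0, "wx": 0, "wy": 0, "wz": 0, "claw": 10},
  ],
)

```text
clock: 12.35
position: [0.5185, 0.0199, 0.112]
tool_rot: [2.705, 0.002, 1.471]
force: [-11.9, -0.4, 11.2]
grip_width: 0.0273
```

Call:
jog_arm(
  increments=[
    {"x": 0, "y": 0, "z": 0, "wx": 0, "wy": 0, "wz": 0, "claw": 10},
    {"x": 0, "y": 0, "z": 0, "wx": 0, "wy": 0, "wz": 0, "claw": 10},
  ],
)

```text
clock: 12.6
position: [0.5185, 0.0199, 0.1121]
tool_rot: [2.705, 0.002, 1.471]
force: [-1.7, -0.0, 3.9]
grip_width: 0.0275
```

Run:
```python
from h import *
s=st()
f=cam('wrist'); f['pixels']=np.clip(f['pixels'].astype(float)*2,0,255).astype('uint8');save(f,'w8',s=1.4)
f=cam('side');save(f,'s8',(200,160,350,290),5)
```

```text
t 12.6 q [ 0.42  0.55 -0.83  2.3   1.59  0.54 -0.24] p [0.5185 0.0199 0.1121] rpy [2.705e+00 2.000e-03 1.471e+00] F [-1.7 -0.   3.9] g 0.0275
```

View pics/w8.png

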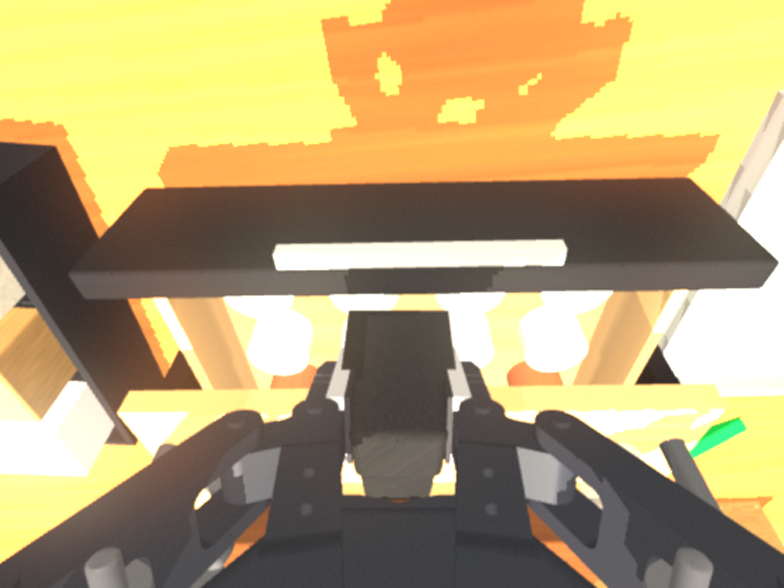

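View pics/s8.png

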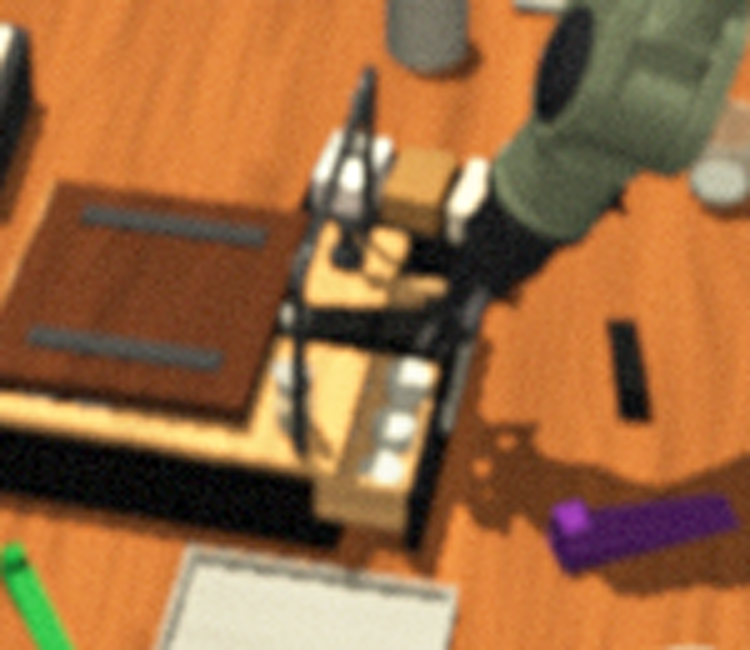

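Call:
jog_arm(
  increments=[
    {"x": 0, "y": -0.7, "z": -0.33, "wx": 0, "wy": 0, "wz": 0, "claw": 10},
    {"x": 0, "y": -1.4, "z": -0.66, "wx": 0, "wy": 0, "wz": 0, "claw": 10},
    {"x": 0, "y": -2.1, "z": -1.0, "wx": 0, "wy": 0, "wz": 0, "claw": 10},
    {"x": 0, "y": -2.1, "z": -1.0, "wx": 0, "wy": 0, "wz": 0, "claw": 10},
    {"x": 0, "y": -2.1, "z": -1.0, "wx": 0, "wy": 0, "wz": 0, "claw": 10},
    {"x": 0, "y": -2.1, "z": -1.0, "wx": 0, "wy": 0, "wz": 0, "claw": 10},
    {"x": 0, "y": -2.1, "z": -1.0, "wx": 0, "wy": 0, "wz": 0, "claw": 10},
    {"x": 0, "y": -2.1, "z": -1.0, "wx": 0, "wy": 0, "wz": 0, "claw": 10},
    {"x": 0, "y": -2.1, "z": -1.0, "wx": 0, "wy": 0, "wz": 0, "claw": 10},
    {"x": 0, "y": -2.1, "z": -1.0, "wx": 0, "wy": 0, "wz": 0, "claw": 10},
  ],
)

```text
clock: 13.95
position: [0.4954, 0.0222, 0.1123]
tool_rot: [2.705, 0.002, 1.471]
force: [-0.5, -0.1, 1.5]
grip_width: 0.0273
```

Call:
jog_arm(
  increments=[
    {"x": 0, "y": 0, "z": 0, "wx": 0, "wy": 0, "wz": 0, "claw": 10},
    {"x": 0, "y": 0, "z": 0, "wx": 0, "wy": 0, "wz": 0, "claw": 10},
  ],
)

```text
clock: 14.2
position: [0.4954, 0.0222, 0.1123]
tool_rot: [2.705, 0.002, 1.471]
force: [-0.3, 0.0, 0.9]
grip_width: 0.027
```

Run:
```python
from h import *
import pickle
s=st()
f=cam('scene');pickle.dump(f,open('c9.pkl','wb'));save(f,'c9',(200,140,400,300),4)
f=cam('side');pickle.dump(f,open('s9.pkl','wb'));save(f,'s9',(200,160,350,290),5)
```

```text
t 14.2 q [ 0.42  0.53 -0.85  2.35  1.63  0.54 -0.32] p [0.4954 0.0222 0.1123] rpy [2.705e+00 2.000e-03 1.471e+00] F [-0.3  0.   0.9] g 0.027
```

View pics/c9.png

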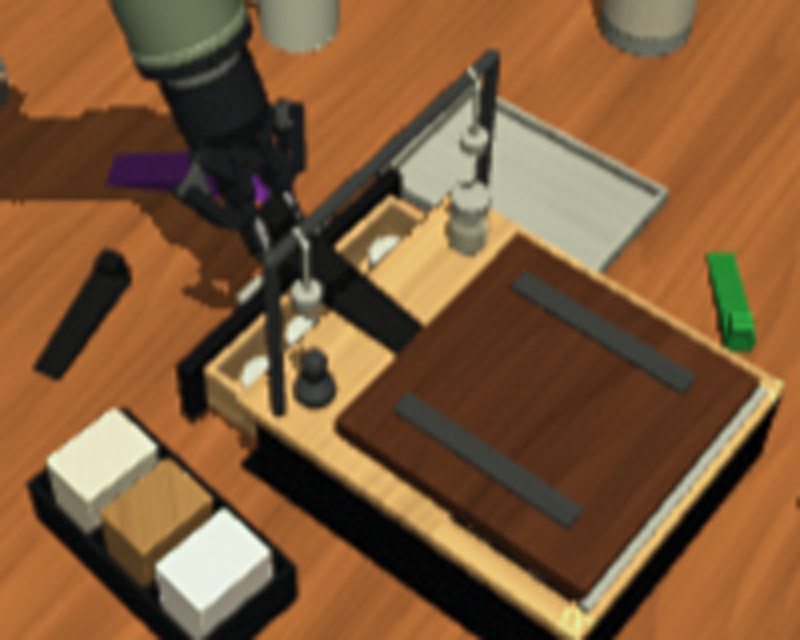

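View pics/s9.png

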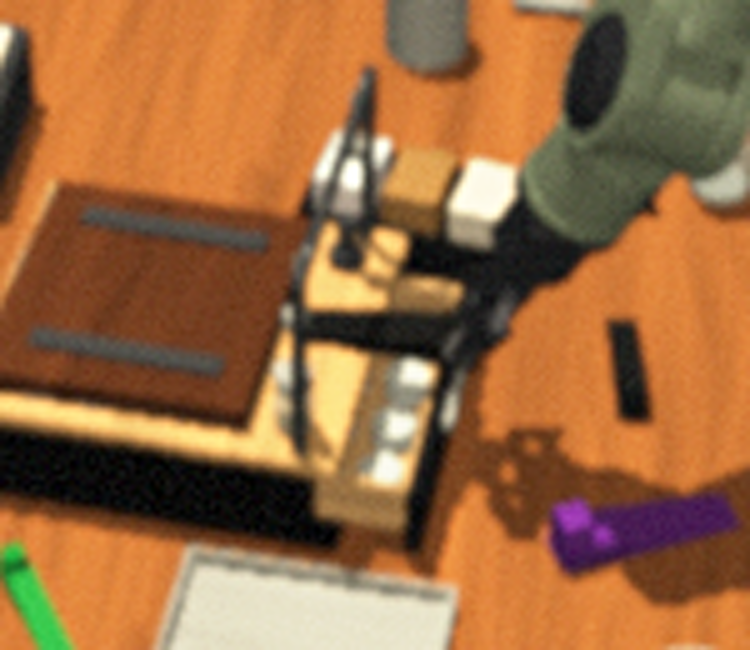

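Call:
jog_arm(
  increments=[
    {"x": 0, "y": -0.7, "z": -0.33, "wx": 0, "wy": 0, "wz": 0, "claw": 10},
    {"x": 0, "y": -1.3, "z": -0.62, "wx": 0, "wy": 0, "wz": 0, "claw": 10},
    {"x": 0, "y": -1.8, "z": -0.85, "wx": 0, "wy": 0, "wz": 0, "claw": 10},
    {"x": 0, "y": -1.8, "z": -0.85, "wx": 0, "wy": 0, "wz": 0, "claw": 10},
    {"x": 0, "y": -1.8, "z": -0.85, "wx": 0, "wy": 0, "wz": 0, "claw": 10},
    {"x": 0, "y": -1.8, "z": -0.85, "wx": 0, "wy": 0, "wz": 0, "claw": 10},
    {"x": 0, "y": -1.8, "z": -0.85, "wx": 0, "wy": 0, "wz": 0, "claw": 10},
    {"x": 0, "y": -1.8, "z": -0.85, "wx": 0, "wy": 0, "wz": 0, "claw": 10},
    {"x": 0, "y": -1.8, "z": -0.85, "wx": 0, "wy": 0, "wz": 0, "claw": 10},
    {"x": 0, "y": -1.8, "z": -0.85, "wx": 0, "wy": 0, "wz": 0, "claw": 10},
  ],
)

```text
clock: 15.55
position: [0.4757, 0.0242, 0.1124]
tool_rot: [2.705, 0.002, 1.471]
force: [-0.2, -0.2, 0.5]
grip_width: 0.0274
```

Call:
jog_arm(
  increments=[
    {"x": 0, "y": 0, "z": 0, "wx": 0, "wy": 0, "wz": 0, "claw": 10},
    {"x": 0, "y": 0, "z": 0, "wx": 0, "wy": 0, "wz": 0, "claw": 10},
  ],
)

```text
clock: 15.8
position: [0.4757, 0.0242, 0.1124]
tool_rot: [2.705, 0.002, 1.471]
force: [-0.4, 0.4, 0.3]
grip_width: 0.0272
```

Run:
```python
from h import *
import pickle
from kin import *
s=st()
f=cam('side');pickle.dump(f,open('s10.pkl','wb'));save(f,'s10',(200,160,350,290),5)
# tray: outer top corners from wrist view w3
C=np.array([[.4699,.1942],[.4784,.3413],[.6994,.3345],[.6895,.2043]])
print('tray x dir yaw',np.arctan2(C[3,1]-C[0,1],C[3,0]-C[0,0]),np.arctan2(C[2,1]-C[1,1],C[2,0]-C[1,0]),'y edge',-np.arctan2(C[1,0]-C[0,0],C[1,1]-C[0,1]),'size',np.linalg.norm(C[1]-C[0]),np.linalg.norm(C[2]-C[1]))
```

```text
t 15.8 q [ 0.42  0.51 -0.88  2.4   1.66  0.55 -0.38] p [0.4757 0.0242 0.1124] rpy [2.705e+00 2.000e-03 1.471e+00] F [-0.4  0.4  0.3] g 0.0272
tray x dir yaw 0.04596032520474218 -0.030759526070469105 y edge -0.0577196362541114 size 0.14734537658168984 0.22110459063529192
```

View pics/s10.png

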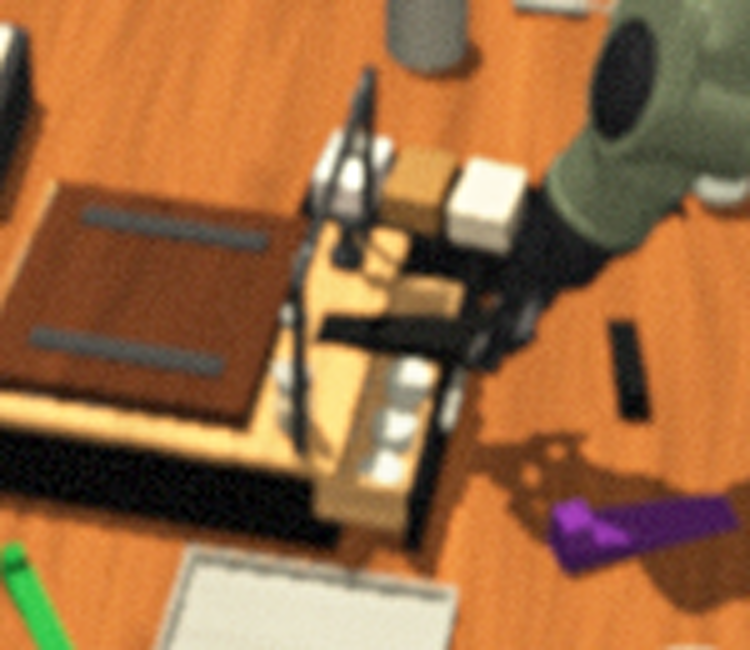

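```bash
cat > plan.py <<'E'
from h import *
from kin import *
s=st()
M=rot(s['tool_rot']); p=s['position']
off=np.array([.006,-.0013,.0121])
def tcp(b,psi): return np.array(b)+Rz(psi)@off
def go(q,p,M,n):
    rec=[];q,a,b=track(q,np.array(p),M,rec=rec);print(n,np.round(p,4),q.round(2),round(a*1e3,1),round(b,3),'marg',round(min(map(marg,rec)),3));return q
E
python3 - <<'E'
from plan import *
q=s['qpos']
A=p+[-.01,.001,.10]; q=go(q,A,M,'A')
B=p+[-.045,.005,.12]; q=go(q,B,M,'B')
Mt=toolR(25,-.06); 
C1=np.array([.46,.15,.22]); q=go(q,C1,Mt,'C1')
C=tcp([.523,.272,.08],-.06); q=go(q,C,Mt,'C')
D=tcp([.523,.272,.005],-.06); q=go(q,D,Mt,'D')
for x,Mx in((A,M),(B,M)): rel(x,Mx,s)
E
```

```text
t 15.85 q [ 0.42  0.51 -0.88  2.4   1.66  0.55 -0.38] p [0.4757 0.0242 0.1124] rpy [2.705e+00 1.000e-03 1.471e+00] F [ 0.3 -0.7 -0.1] g 0.0272
A [0.4657 0.0252 0.2124] [ 0.56  0.23 -0.98  2.36  1.04  0.45  0.19] 0.0 0.0 marg 0.034
B [0.4307 0.0292 0.2324] [ 0.67  0.11 -1.08  2.4   0.81  0.42  0.38] 0.0 0.0 marg 0.032
C1 [0.46 0.15 0.22] [ 0.27  0.29 -1.06  2.29  1.05  0.65 -0.07] 0.0 0.0 marg 0.042
C [0.5289 0.2703 0.0921] [-0.13  0.72 -0.86  2.12  1.48  0.84 -0.51] 0.0 0.0 marg 0.148
D [0.5289 0.2703 0.0171] [-0.17  0.87 -0.79  2.14  1.7   0.86 -0.7 ] 0.0 0.0 marg 0.289
shift cm [-0.01  3.32 -9.49] rot deg [0. 0. 0.]
shift cm [  0.03   0.97 -12.79] rot deg [0. 0. 0.]
```

Call:
jog_arm(
  increments=[
    {"x": 0, "y": 0.7, "z": -1.8, "wx": 0, "wy": 0, "wz": 0, "claw": 10},
    {"x": 0, "y": 1.5, "z": -4, "wx": 0, "wy": 0, "wz": 0, "claw": 10},
    {"x": 0, "y": 2.4, "z": -6.6, "wx": 0, "wy": 0, "wz": 0, "claw": 10},
    {"x": 0, "y": 3.2, "z": -9.2, "wx": 0, "wy": 0, "wz": 0, "claw": 10},
    {"x": 0, "y": 2.4, "z": -10.8, "wx": 0, "wy": 0, "wz": 0, "claw": 10},
    {"x": 0, "y": 1.2, "z": -12.4, "wx": 0, "wy": 0, "wz": 0, "claw": 10},
    {"x": 0, "y": 1.0, "z": -12.8, "wx": 0, "wy": 0, "wz": 0, "claw": 10},
    {"x": 0, "y": 1.0, "z": -12.8, "wx": 0, "wy": 0, "wz": 0, "claw": 10},
  ],
)

```text
clock: 16.85
position: [0.4311, 0.0285, 0.2327]
tool_rot: [2.704, 0.002, 1.471]
force: [-0.3, 0.8, -1.2]
grip_width: 0.027
```

Run:
```python
from plan import *
q=s['qpos']
Mt=toolR(25,-.06); 
C1=np.array([.46,.15,.22]); q=go(q,C1,Mt,'C1')
C=tcp([.523,.272,.08],-.06); q=go(q,C,Mt,'C')
D=tcp([.523,.272,.005],-.06); q=go(q,D,Mt,'D')
rel(C1,Mt,s);rel(C,Mt,s)
f=cam('scene');save(f,'c11',(180,120,380,280),4)
```

```text
t 16.85 q [ 0.69  0.11 -1.07  2.36  0.75  0.43  0.47] p [0.4311 0.0285 0.2327] rpy [2.704e+00 2.000e-03 1.471e+00] F [-0.3  0.8 -1.2] g 0.027
C1 [0.46 0.15 0.22] [ 0.25  0.28 -1.04  2.29  1.05  0.65 -0.06] 0.0 0.0 marg 0.07
C [0.5289 0.2703 0.0921] [-0.14  0.71 -0.84  2.12  1.47  0.83 -0.51] 0.0 0.0 marg 0.147
D [0.5289 0.2703 0.0171] [-0.18  0.86 -0.78  2.14  1.7   0.85 -0.71] 0.0 0.0 marg 0.288
shift cm [12.38  0.97  1.83] rot deg [ 0.05  1.07 -2.04]
shift cm [25.07  0.69 15.79] rot deg [ 0.05  1.07 -2.04]
```

View pics/c11.png

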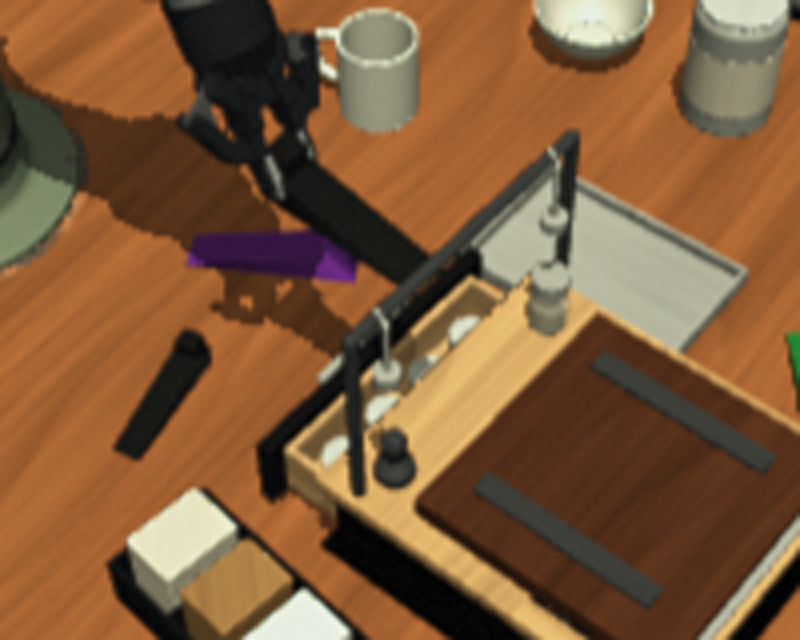

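Run:
```python
from plan import *
import pickle
q=s['qpos']
Mt=toolR(25,-.06); 
C1=np.array([.425,.21,.225]); q=go(q,C1,Mt,'C1')
C2=tcp([.523,.272,.16],-.06);q=go(q,C2,Mt,'C2')
C=tcp([.523,.272,.03],-.06); q=go(q,C,Mt,'C')
D=tcp([.523,.272,.005],-.06); q=go(q,D,Mt,'D')
rel(C1,Mt,s);rel(C2,Mt,s)
fs=pickle.load(open('f0.pkl','rb'))
print('mug',plane(fs['side'],339,316,0),plane(fs['scene'],275,149,0),'purple',plane(fs['side'],315,267,0))
```

```text
t 16.9 q [ 0.69  0.11 -1.07  2.36  0.75  0.43  0.47] p [0.4312 0.0286 0.2325] rpy [2.705e+00 1.000e-03 1.471e+00] F [ 0.2 -0.2 -1.3] g 0.0273
C1 [0.425 0.21  0.225] [ 0.1   0.29 -1.09  2.28  1.02  0.75 -0.22] 0.0 0.0 marg 0.065
C2 [0.5289 0.2703 0.1721] [-0.06  0.58 -0.94  2.07  1.24  0.86 -0.28] 0.0 0.0 marg 0.179
C [0.5289 0.2703 0.0421] [-0.17  0.81 -0.8   2.14  1.62  0.84 -0.64] 0.0 0.0 marg 0.291
D [0.5289 0.2703 0.0171] [-0.18  0.86 -0.79  2.14  1.7   0.85 -0.7 ] 0.0 0.0 marg 0.288
shift cm [17.98 -2.51 -0.37] rot deg [ 0.02  1.05 -2.04]
shift cm [25.03  4.08  8.53] rot deg [ 0.02  1.05 -2.04]
mug [0.27404485 0.34537537 0.        ] [0.29986459 0.31756653 0.        ] purple [0.38096739 0.11831416 0.        ]
```

Call:
jog_arm(
  increments=[
    {"x": 3, "y": -0.4, "z": 0, "wx": 0, "wy": 0.2, "wz": -0.4, "claw": 10},
    {"x": 7, "y": -1, "z": -0.1, "wx": 0, "wy": 0.4, "wz": -0.8, "claw": 10},
    {"x": 11, "y": -1.5, "z": -0.2, "wx": 0, "wy": 0.6, "wz": -1.2, "claw": 10},
    {"x": 15, "y": -2.1, "z": -0.3, "wx": 0, "wy": 0.9, "wz": -1.7, "claw": 10},
    {"x": 18, "y": -2.5, "z": -0.4, "wx": 0, "wy": 1.1, "wz": -2, "claw": 10},
    {"x": 20.3, "y": -0.3, "z": 2.6, "wx": 0, "wy": 1.1, "wz": -2, "claw": 10},
    {"x": 22.7, "y": 1.9, "z": 5.6, "wx": 0, "wy": 1.1, "wz": -2, "claw": 10},
    {"x": 25, "y": 4.1, "z": 8.5, "wx": 0, "wy": 1.1, "wz": -2, "claw": 10},
    {"x": 25, "y": 4.1, "z": 8.5, "wx": 0, "wy": 1.1, "wz": -2, "claw": 10},
    {"x": 25, "y": 4.1, "z": 8.5, "wx": 0, "wy": 1.1, "wz": -2, "claw": 10},
  ],
)

```text
clock: 18.15
position: [0.5284, 0.2702, 0.1716]
tool_rot: [2.706, -0.001, 1.511]
force: [-0.0, -0.6, -0.1]
grip_width: 0.0274
```

Run:
```python
from plan import *
import pickle
Mt=toolR(25,-.06); C=tcp([.523,.272,.02],-.06);rel(C,Mt,s)
f=cam('scene');save(f,'c12',(200,120,400,280),4)
f=cam('side');pickle.dump(f,open('s12.pkl','wb'));save(f,'s12',(200,200,350,330),5)
```

```text
t 18.15 q [-0.03  0.59 -0.96  2.03  1.22  0.87 -0.22] p [0.5284 0.2702 0.1716] rpy [ 2.706e+00 -1.000e-03  1.511e+00] F [-0.  -0.6 -0.1] g 0.0274
shift cm [ 0.   -5.83 12.67] rot deg [-0.05 -0.05 -0.01]
```

View pics/c12.png

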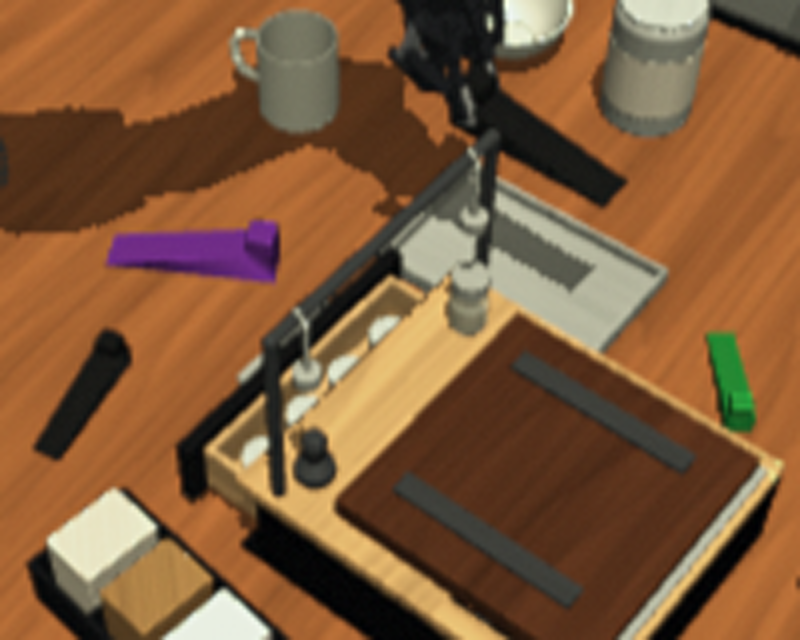

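View pics/s12.png

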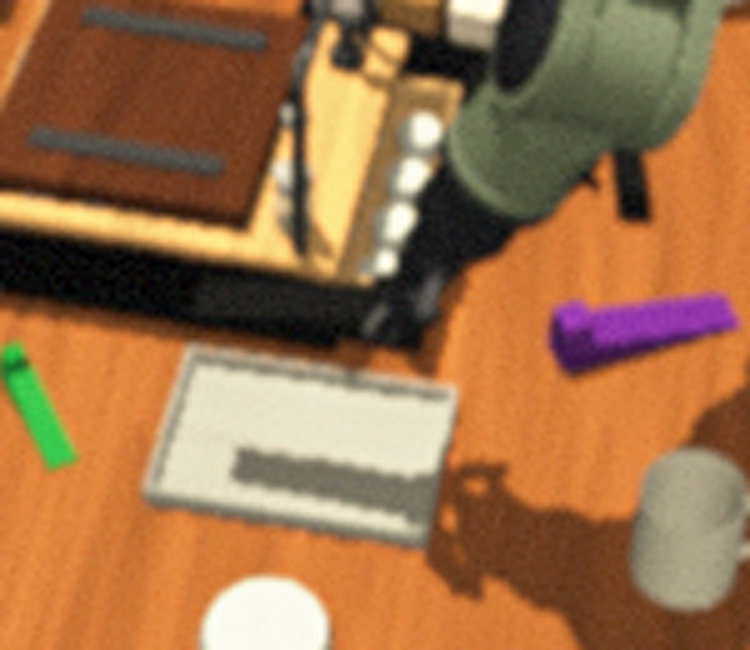

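Call:
jog_arm(
  increments=[
    {"x": 0, "y": -1.4, "z": 3, "wx": 0, "wy": 0, "wz": 0, "claw": 10},
    {"x": 0, "y": -2.8, "z": 6, "wx": 0, "wy": 0, "wz": 0, "claw": 10},
    {"x": 0, "y": -4.1, "z": 9, "wx": 0, "wy": 0, "wz": 0, "claw": 10},
    {"x": 0, "y": -5.2, "z": 11.3, "wx": 0, "wy": 0, "wz": 0, "claw": 10},
    {"x": 0, "y": -5.8, "z": 12.6, "wx": 0, "wy": 0, "wz": 0, "claw": 10},
    {"x": 0, "y": -5.8, "z": 12.6, "wx": 0, "wy": 0, "wz": 0, "claw": 10},
    {"x": 0, "y": -5.8, "z": 12.6, "wx": 0, "wy": 0, "wz": 0, "claw": 10},
  ],
)

```text
clock: 19.12
position: [0.5296, 0.2701, 0.0349]
tool_rot: [2.704, -0.002, 1.511]
force: [-0.8, 0.5, -0.4]
grip_width: 0.0275
```

Run:
```python
from plan import *
Mt=toolR(25,-.06); C=tcp([.523,.272,.005],-.06);rel(C,Mt,s)
f=cam('scene');save(f,'c13',(240,120,400,240),5)
f=cam('side');save(f,'s13',(200,200,350,330),5)
f=cam('wrist'); f['pixels']=np.clip(f['pixels'].astype(float)*1.5,0,255).astype('uint8');save(f,'w13')
```

```text
t 19.12 q [-0.15  0.83 -0.81  2.09  1.61  0.84 -0.58] p [0.5296 0.2701 0.0349] rpy [ 2.704e+00 -2.000e-03  1.511e+00] F [-0.8  0.5 -0.4] g 0.0275
shift cm [ 0.02 -0.82  1.58] rot deg [ 0.1  -0.08 -0.04]
```

View pics/c13.png

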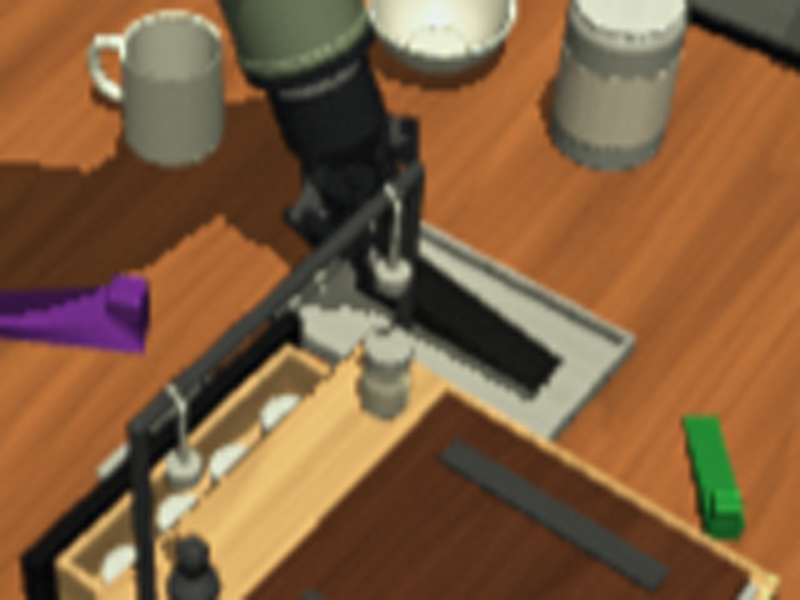

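View pics/s13.png

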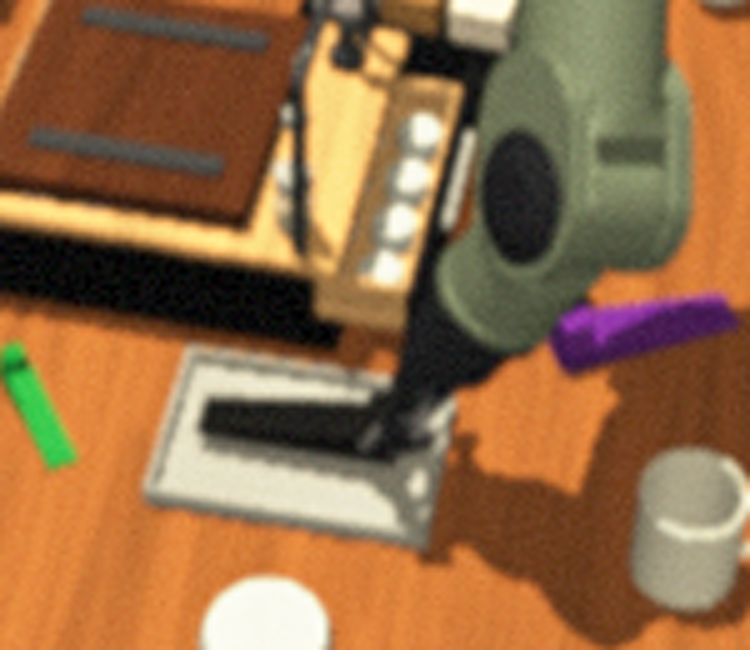

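View pics/w13.png

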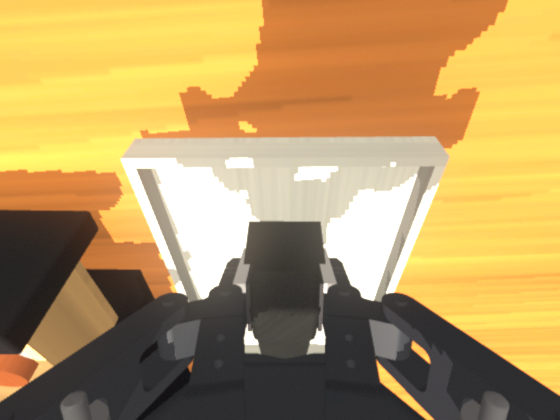

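Call:
jog_arm(
  increments=[
    {"x": 0, "y": -0.2, "z": 0.45, "wx": 0, "wy": 0, "wz": 0, "claw": 10},
    {"x": 0, "y": -0.4, "z": 0.9, "wx": 0, "wy": 0, "wz": 0, "claw": 10},
    {"x": 0, "y": -0.6, "z": 1.2, "wx": 0, "wy": 0, "wz": 0, "claw": 10},
    {"x": 0, "y": -0.7, "z": 1.4, "wx": 0, "wy": 0, "wz": 0, "claw": 10},
    {"x": 0, "y": -0.7, "z": 1.4, "wx": 0, "wy": 0, "wz": 0, "claw": 10},
  ],
)

```text
clock: 19.9
position: [0.5292, 0.2701, 0.0189]
tool_rot: [2.704, -0.001, 1.511]
force: [1.2, 0.3, -1.2]
grip_width: 0.0276
```

Call:
jog_arm(
  increments=[
    {"x": 0, "y": 0, "z": 0.07, "wx": 0, "wy": 0, "wz": 0, "claw": 10},
    {"x": 0, "y": 0, "z": 0.13, "wx": 0, "wy": 0, "wz": 0, "claw": 10},
    {"x": 0, "y": 0, "z": 0.13, "wx": 0, "wy": 0, "wz": 0, "claw": 10},
  ],
)

```text
clock: 20.27
position: [0.5298, 0.27, 0.0178]
tool_rot: [2.704, -0.001, 1.511]
force: [-0.2, 0.1, 0.2]
grip_width: 0.0272
```

Call:
jog_arm(
  increments=[
    {"x": 0, "y": -0.03, "z": 0.06, "wx": 0, "wy": 0, "wz": 0, "claw": 10},
    {"x": 0, "y": -0.03, "z": 0.06, "wx": 0, "wy": 0, "wz": 0, "claw": 10},
  ],
)

```text
clock: 20.52
position: [0.5298, 0.2701, 0.0172]
tool_rot: [2.703, -0.001, 1.511]
force: [-0.5, 0.0, 0.1]
grip_width: 0.0271
```

Call:
jog_arm(
  increments=[
    {"x": 0, "y": -0.03, "z": 0.06, "wx": 0, "wy": 0, "wz": 0, "claw": 10},
    {"x": 0, "y": -0.03, "z": 0.06, "wx": 0, "wy": 0, "wz": 0, "claw": 10},
  ],
)

```text
clock: 20.78
position: [0.5299, 0.2701, 0.0171]
tool_rot: [2.703, -0.001, 1.511]
force: [-5.9, -3.2, 13.8]
grip_width: 0.0271
```

Call:
jog_arm(
  increments=[
    {"x": 0, "y": 0.01, "z": -0.03, "wx": 0, "wy": 0, "wz": 0, "claw": 35},
    {"x": 0, "y": 0.01, "z": -0.03, "wx": 0, "wy": 0, "wz": 0, "claw": 50},
    {"x": 0, "y": 0.01, "z": -0.03, "wx": 0, "wy": 0, "wz": 0, "claw": 60},
    {"x": 0, "y": 0.01, "z": -0.03, "wx": 0, "wy": 0, "wz": 0, "claw": 60},
    {"x": 0, "y": 0.01, "z": -0.03, "wx": 0, "wy": 0, "wz": 0, "claw": 60},
  ],
)

```text
clock: 21.4
position: [0.5299, 0.2701, 0.0174]
tool_rot: [2.703, -0.001, 1.511]
force: [-0.3, -0.3, -0.1]
grip_width: 0.051
```

Run:
```python
from plan import *
f=cam('wrist'); f['pixels']=np.clip(f['pixels'].astype(float)*1.5,0,255).astype('uint8');save(f,'w14')
q=go(s['qpos'],p-.13*M[:,2],M,'up')
# drawer poses
f0=None
for lean in (15,20,25):
  Md=toolR(lean,-.0765); c=np.array([.7225,.0127]);ex=np.array([np.cos(-.0765),np.sin(-.0765)]);ey=np.array([-ex[1],ex[0]])
  for yy in(0,.0,):
    def P(x,y,z): return np.r_[c+x*ex+y*ey,z]
    qq=go(q,P(-.29,yy,.16),Md,'pre%d'%lean); qq=go(qq,P(-.285,yy,.055),Md,'low'); qq=go(qq,P(-.175,yy,.055),Md,'home')
```

```text
t 21.4 q [-0.16  0.86 -0.79  2.09  1.65  0.85 -0.62] p [0.5299 0.2701 0.0174] rpy [ 2.703e+00 -1.000e-03  1.511e+00] F [-0.3 -0.3 -0.1] g 0.051
up [0.4747 0.2733 0.135 ] [-0.14  0.6  -0.93  2.2   1.36  0.85 -0.53] 0.0 0.0 marg 0.233
pre15 [0.4333 0.0349 0.16  ] [ 0.57  0.39 -1.06  2.35  0.97  0.56  0.25] 0.0 0.0 marg 0.079
low [0.4383 0.0345 0.055 ] [ 0.36  0.63 -0.83  2.43  1.62  0.55 -0.36] 0.7 0.001 marg 0.0
home [0.548  0.0261 0.055 ] [ 0.37  0.7  -0.76  2.17  1.34  0.55  0.06] 0.0 0.0 marg 0.043
pre15 [0.4333 0.0349 0.16  ] [ 0.57  0.39 -1.06  2.35  0.97  0.56  0.25] 0.0 0.0 marg 0.079
low [0.4383 0.0345 0.055 ] [ 0.36  0.63 -0.83  2.43  1.62  0.55 -0.36] 0.7 0.001 marg 0.0
home [0.548  0.0261 0.055 ] [ 0.37  0.7  -0.76  2.17  1.34  0.55  0.06] 0.0 0.0 marg 0.043
pre20 [0.4333 0.0349 0.16  ] [ 0.48  0.33 -0.96  2.43  1.18  0.46  0.02] 0.0 0.0 marg 0.005
low [0.4383 0.0345 0.055 ] [ 0.37  0.66 -0.86  2.43  1.86  0.64 -0.61] 48.3 0.07 marg 0.0
home [0.548  0.0261 0.055 ] [ 0.34  0.69 -0.73  2.24  1.63  0.53 -0.23] 0.0 0.0 marg 0.046
pre20 [0.4333 0.0349 0.16  ] [ 0.48  0.33 -0.96  2.43  1.18  0.46  0.02] 0.0 0.0 marg 0.005
low [0.4383 0.0345 0.055 ] [ 0.37  0.66 -0.86  2.43  1.86  0.64 -0.61] 48.3 0.07 marg 0.0
home [0.548  0.0261 0.055 ] [ 0.34  0.69 -0.73  2.24  1.63  0.53 -0.23] 0.0 0.0 marg 0.046
pre25 [0.4333 0.0349 0.16  ] [ 0.42  0.3  -0.89  2.43  1.5   0.43 -0.31] 50.0 0.07 marg 0.0
low [0.4383 0.0345 0.055 ] [ 0.37  0.68 -0.9   2.43  2.02  0.76 -0.79] 93.0 0.14 marg 0.0
home [0.548  0.0261 0.055 ] [ 0.35  0.71 -0.77  2.31  1.89  0.61 -0.49] 0.0 0.0 marg 0.039
pre25 [0.4333 0.0349 0.16  ] [ 0.42  0.3  -0.89  2.43  1.5   0.43 -0.31] 50.0 0.07 marg 0.0
low [0.4383 0.0345 0.055 ] [ 0.37  0.68 -0.9   2.43  2.02  0.76 -0.79] 93.0 0.14 marg 0.0
home [0.548  0.0261 0.055 ] [ 0.35  0.71 -0.77  2.31  1.89  0.61 -0.49] 0.0 0.0 marg 0.039
```

View pics/w14.png

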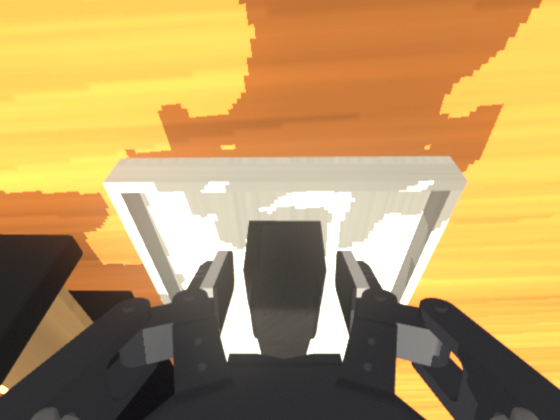

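```bash
cat >> plan.py <<'E'
c=np.array([.7225,.0127]);ex=np.array([np.cos(-.0765),np.sin(-.0765)]);ey=np.array([-ex[1],ex[0]])
def P(x,y,z): return np.r_[c+x*ex+y*ey,z]
E
python3 - <<'E'
from plan import *
U=p-.11*M[:,2]
q1=go(s['qpos'],U,M,'up');q1=go(q1,U+[0.0,-.01,.08],M,'up2')
for lean in (15,18):
    Md=toolR(lean,-.0765)
    for xs in (-.265,-.255):
      qq=go(q1,P(xs,0,.17),Md,'pre%d'%lean); qq=go(qq,P(xs,0,.04),Md,'low'); qq=go(qq,P(-.185,0,.04),Md,'home')
rel(U,M,s);rel(U+[0.0,-.01,.08],M,s)
E
```

```text
t 21.45 q [-0.16  0.86 -0.79  2.09  1.65  0.85 -0.62] p [0.5298 0.2701 0.0174] rpy [ 2.703e+00 -1.000e-03  1.511e+00] F [-0.6 -0.2 -0. ] g 0.0514
up [0.4832 0.2728 0.117 ] [-0.15  0.64 -0.91  2.2   1.42  0.85 -0.56] 0.0 0.0 marg 0.235
up2 [0.4832 0.2628 0.197 ] [-0.04  0.48 -1.    2.14  1.16  0.85 -0.3 ] 0.0 0.0 marg 0.243
pre15 [0.4583 0.033  0.17  ] [ 0.6   0.41 -1.08  2.28  0.93  0.61  0.32] 0.0 0.0 marg 0.147
low [0.4583 0.033  0.04  ] [ 0.36  0.69 -0.81  2.39  1.65  0.56 -0.35] 0.0 0.0 marg 0.04
home [0.538  0.0268 0.04  ] [ 0.35  0.73 -0.75  2.2   1.44  0.54 -0.04] 0.0 0.0 marg 0.078
pre15 [0.4682 0.0322 0.17  ] [ 0.6   0.43 -1.07  2.26  0.94  0.63  0.33] 0.0 0.0 marg 0.167
low [0.4682 0.0322 0.04  ] [ 0.36  0.69 -0.8   2.37  1.62  0.56 -0.31] 0.0 0.0 marg 0.064
home [0.538  0.0268 0.04  ] [ 0.36  0.73 -0.76  2.2   1.44  0.55 -0.04] 0.0 0.0 marg 0.106
pre18 [0.4583 0.033  0.17  ] [ 0.56  0.38 -1.03  2.33  1.03  0.55  0.22] 0.0 0.0 marg 0.102
low [0.4583 0.033  0.04  ] [ 0.37  0.7  -0.83  2.43  1.8   0.62 -0.5 ] 0.6 0.001 marg 0.0
home [0.538  0.0268 0.04  ] [ 0.34  0.72 -0.74  2.24  1.61  0.54 -0.21] 0.0 0.0 marg 0.047
pre18 [0.4682 0.0322 0.17  ] [ 0.56  0.4  -1.03  2.31  1.03  0.56  0.23] 0.0 0.0 marg 0.124
low [0.4682 0.0322 0.04  ] [ 0.37  0.71 -0.83  2.41  1.78  0.61 -0.46] 0.0 0.0 marg 0.023
home [0.538  0.0268 0.04  ] [ 0.35  0.73 -0.75  2.24  1.61  0.55 -0.21] 0.0 0.0 marg 0.064
shift cm [  0.   0. -11.] rot deg [0. 0. 0.]
shift cm [ -0.99   3.46 -18.22] rot deg [0. 0. 0.]
```

Retreating, using lean 15 for the drawer push.

Call:
jog_arm(
  increments=[
    {"x": 0, "y": 0, "z": -2, "wx": 0, "wy": 0, "wz": 0, "claw": 60},
    {"x": 0, "y": 0, "z": -5, "wx": 0, "wy": 0, "wz": 0, "claw": 60},
    {"x": 0, "y": 0, "z": -8, "wx": 0, "wy": 0, "wz": 0, "claw": 60},
    {"x": 0, "y": 0, "z": -11, "wx": 0, "wy": 0, "wz": 0, "claw": 30},
    {"x": -0.5, "y": 1.7, "z": -14.5, "wx": 0, "wy": 0, "wz": 0, "claw": 0},
    {"x": -1, "y": 3.5, "z": -18.2, "wx": 0, "wy": 0, "wz": 0, "claw": 0},
    {"x": -1, "y": 3.5, "z": -18.2, "wx": 0, "wy": 0, "wz": 0, "claw": 0},
  ],
)

```text
clock: 22.32
position: [0.4846, 0.2629, 0.1998]
tool_rot: [2.699, -0.003, 1.51]
force: [-0.5, 0.5, -0.2]
grip_width: 0.0001
```

Run:
```python
from plan import *
import pickle
Md=toolR(15,-.0765)
qq=go(s['qpos'],P(-.265,0,.17),Md,'pre'); qq=go(qq,P(-.265,0,.04),Md,'low'); qq=go(qq,P(-.185,0,.04),Md,'home')
rel(P(-.265,0,.17),Md,s)
f=cam('side');save(f,'s15',(200,160,350,290),5)
f=cam('wrist'); pickle.dump(f,open('w15.pkl','wb'));save(f,'w15')
```

```text
t 22.32 q [-0.02  0.48 -1.    2.1   1.14  0.86 -0.23] p [0.4846 0.2629 0.1998] rpy [ 2.699 -0.003  1.51 ] F [-0.5  0.5 -0.2] g 0.0001
pre [0.4583 0.033  0.17  ] [ 0.59  0.41 -1.07  2.28  0.93  0.61  0.33] 0.0 0.0 marg 0.147
low [0.4583 0.033  0.04  ] [ 0.36  0.69 -0.8   2.39  1.65  0.56 -0.35] 0.0 0.0 marg 0.04
home [0.538  0.0268 0.04  ] [ 0.35  0.72 -0.74  2.2   1.44  0.54 -0.04] 0.0 0.0 marg 0.078
shift cm [-23.12  -2.36   2.1 ] rot deg [10.38 -0.47  0.79]
```

View pics/s15.png

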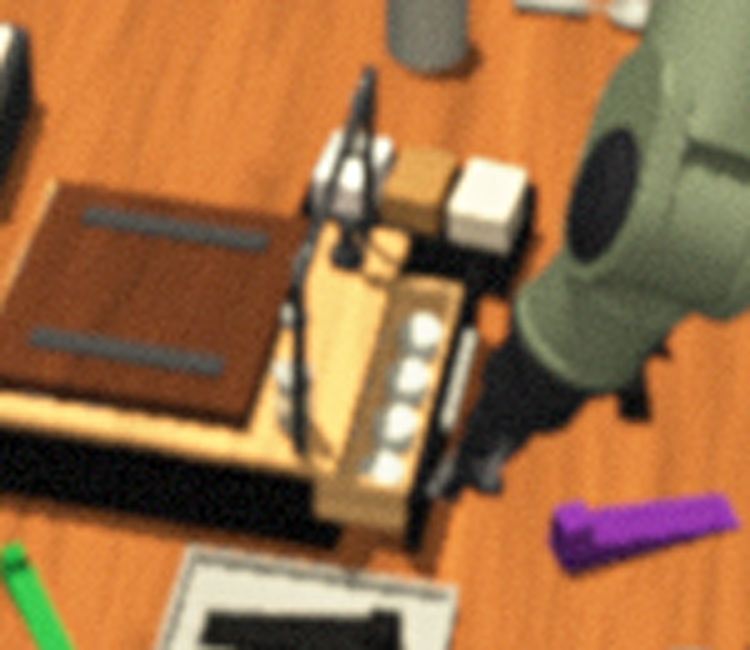

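View pics/w15.png

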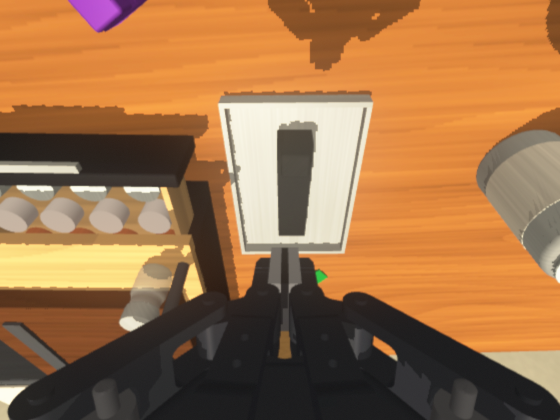

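Call:
jog_arm(
  increments=[
    {"x": -4, "y": -0.5, "z": 0, "wx": 2, "wy": 0, "wz": 0, "claw": 0},
    {"x": -9, "y": -1.1, "z": 0.3, "wx": 4.5, "wy": -0.1, "wz": 0.2, "claw": 0},
    {"x": -14, "y": -1.6, "z": 0.8, "wx": 7, "wy": -0.3, "wz": 0.4, "claw": 0},
    {"x": -19, "y": -2, "z": 1.4, "wx": 9, "wy": -0.4, "wz": 0.6, "claw": 0},
    {"x": -23.1, "y": -2.4, "z": 2.1, "wx": 10.4, "wy": -0.5, "wz": 0.8, "claw": 0},
    {"x": -23.1, "y": -2.4, "z": 2.1, "wx": 10.4, "wy": -0.5, "wz": 0.8, "claw": 0},
    {"x": -23.1, "y": -2.4, "z": 2.1, "wx": 10.4, "wy": -0.5, "wz": 0.8, "claw": 0},
  ],
)

```text
clock: 23.3
position: [0.4568, 0.0331, 0.1671]
tool_rot: [2.884, 0.002, 1.495]
force: [-0.1, 0.1, 0.2]
grip_width: 0.0001
```

Run:
```python
from plan import *
import pickle
Md=toolR(15,-.0765)
qq=go(s['qpos'],P(-.265,0,.04),Md,'low'); qq=go(qq,P(-.185,0,.04),Md,'home')
rel(P(-.265,0,.04),Md,s)
f=cam('wrist'); pickle.dump(f,open('w16.pkl','wb'));save(f,'w16',s=1.4)
```

```text
t 23.3 q [ 0.61  0.42 -1.06  2.25  0.9   0.62  0.39] p [0.4568 0.0331 0.1671] rpy [2.884e+00 2.000e-03 1.495e+00] F [-0.1  0.1  0.2] g 0.0001
low [0.4583 0.033  0.04  ] [ 0.34  0.68 -0.78  2.39  1.66  0.54 -0.36] 0.0 0.0 marg 0.04
home [0.538  0.0268 0.04  ] [ 0.33  0.72 -0.72  2.2   1.43  0.52 -0.03] 0.0 0.0 marg 0.077
shift cm [ 1.000e-02 -3.100e+00  1.233e+01] rot deg [-0.25  0.09  0.04]
```

View pics/w16.png

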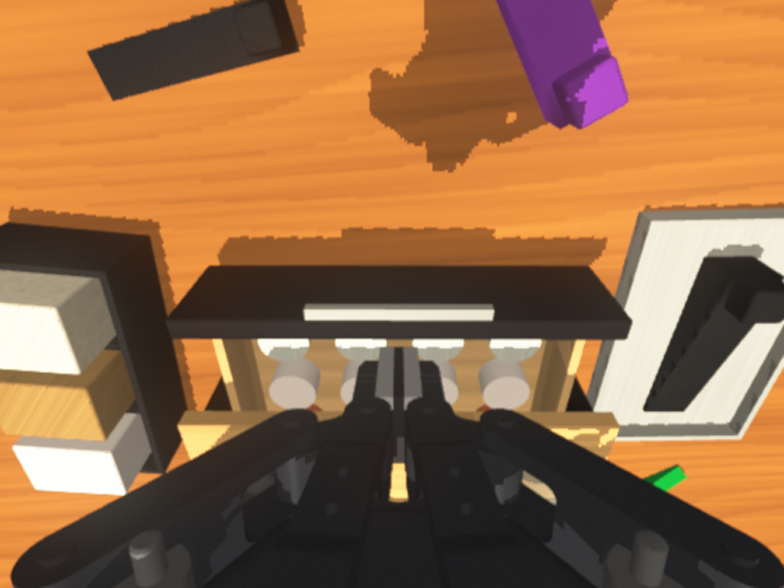

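Run:
```python
import pickle
from plan import *
f=pickle.load(open('w16.pkl','rb'))
def ch(w): d=w[:2]-c; return np.array([d@ex,d@ey]).round(4)
for n,(u,v),z in [('topL',(170,322),.082),('topR',(628,322),.082),('lipL out top',(304,306),.08),('lipR',(494,306),.08),('botL',(212,267),.012),('botR',(592,267),.012),('topback',(175,337),.082)]:
    print(n,ch(plane(f,u/1.4,v/1.4,z)))
print('tcp in chest',ch(s['position']))
# project tcp at low pose
for x in(-.265,-.28): print(proj(f,P(x,0,.04)))
```

```text
t 23.35 q [ 0.61  0.42 -1.06  2.25  0.9   0.62  0.39] p [0.4569 0.0336 0.1673] rpy [2.884e+00 2.000e-03 1.496e+00] F [ 0.5  0.1 -0.9] g 0.0001
topL [-0.2262 -0.1336]
topR [-0.2266  0.1338]
lipL out top [-0.2362 -0.0546]
lipR [-0.2363  0.0548]
botL [-0.2248 -0.1353]
botR [-0.2251  0.1402]
topback [-0.2152 -0.1336]
tcp in chest [-0.2664  0.0006]
(np.float64(284.8510782751558), np.float64(165.49787221945186))
(np.float64(284.8873405860543), np.float64(149.06397599296537))
```

Call:
jog_arm(
  increments=[
    {"x": 0, "y": -0.7, "z": 3, "wx": 0, "wy": 0, "wz": 0, "claw": 0},
    {"x": 0, "y": -1.5, "z": 6, "wx": 0, "wy": 0, "wz": 0, "claw": 0},
    {"x": 0, "y": -2.3, "z": 9, "wx": -0.1, "wy": 0, "wz": 0, "claw": 0},
    {"x": 0, "y": -3, "z": 11.6, "wx": -0.2, "wy": 0, "wz": 0, "claw": 0},
    {"x": 0, "y": -3.1, "z": 12.3, "wx": -0.2, "wy": 0.1, "wz": 0, "claw": 0},
    {"x": 0, "y": -3.1, "z": 12.3, "wx": -0.2, "wy": 0.1, "wz": 0, "claw": 0},
    {"x": 0, "y": -3.1, "z": 12.3, "wx": -0.2, "wy": 0.1, "wz": 0, "claw": 0},
  ],
)

```text
clock: 24.22
position: [0.4585, 0.034, 0.0409]
tool_rot: [2.88, -0.0, 1.497]
force: [-0.3, -0.6, 1.1]
grip_width: 0.0002
```

Run:
```python
from plan import *
Md=toolR(15,-.0765)
qq=go(s['qpos'],P(-.185,0,.04),Md,'home')
for x in(-.235,-.20,-.185): rel(P(x,0,.04),Md,s)
f=cam('side');save(f,'s17',(200,160,350,290),5)
```

```text
t 24.23 q [ 0.34  0.66 -0.77  2.34  1.55  0.53 -0.23] p [0.4585 0.034  0.0409] rpy [ 2.88  -0.     1.497] F [-0.3 -0.6  1.1] g 0.0002
home [0.538  0.0268 0.04  ] [ 0.34  0.72 -0.73  2.2   1.43  0.53 -0.04] 0.0 0.0 marg 0.139
shift cm [-0.12  2.86  0.86] rot deg [ 0.01 -0.05  0.16]
shift cm [-0.13  6.24  1.76] rot deg [ 0.01 -0.05  0.16]
shift cm [-0.13  7.69  2.15] rot deg [ 0.01 -0.05  0.16]
```

View pics/s17.png

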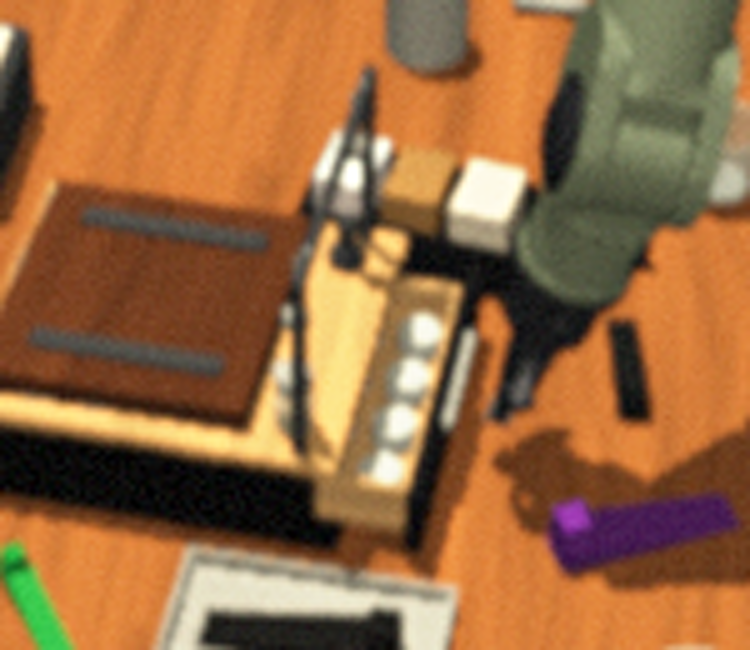

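Clear in front of the drawer. I'll push up to about −0.20 first and check the force.

Call:
jog_arm(
  increments=[
    {"x": 0, "y": 1, "z": 0.3, "wx": 0, "wy": 0, "wz": 0, "claw": 0},
    {"x": 0, "y": 1.9, "z": 0.55, "wx": 0, "wy": 0, "wz": 0, "claw": 0},
    {"x": 0, "y": 2.6, "z": 0.75, "wx": 0, "wy": 0, "wz": 0, "claw": 0},
    {"x": -0.1, "y": 3.3, "z": 0.95, "wx": 0, "wy": 0, "wz": 0, "claw": 0},
    {"x": -0.1, "y": 4, "z": 1.15, "wx": 0, "wy": 0, "wz": 0, "claw": 0},
    {"x": -0.1, "y": 4.8, "z": 1.37, "wx": 0, "wy": 0, "wz": 0, "claw": 0},
    {"x": -0.1, "y": 5.6, "z": 1.6, "wx": 0, "wy": 0, "wz": 0, "claw": 0},
    {"x": -0.1, "y": 6.2, "z": 1.75, "wx": 0, "wy": 0, "wz": 0, "claw": 0},
    {"x": -0.1, "y": 6.2, "z": 1.75, "wx": 0, "wy": 0, "wz": 0, "claw": 0},
  ],
)

```text
clock: 25.4
position: [0.5233, 0.0278, 0.0401]
tool_rot: [2.879, 0.0, 1.496]
force: [-0.5, 0.1, 0.3]
grip_width: 0.0
```

Run:
```python
from plan import *
Md=toolR(15,-.0765); d=s['position'][:2]-c; print('chest',d@ex,d@ey)
for x in(-.19,-.185): rel(P(x,0,.04),Md,s)
f=cam('side');save(f,'s18',(200,160,350,290),5)
```

```text
t 25.4 q [ 0.35  0.71 -0.74  2.18  1.39  0.53  0.02] p [0.5233 0.0278 0.0401] rpy [2.879 0.    1.496] F [-0.5  0.1  0.3] g 0.0
chest -0.19977508760457457 -0.0001607223752999328
shift cm [0.01 0.94 0.27] rot deg [ 0.05 -0.03  0.11]
shift cm [0.01 1.42 0.4 ] rot deg [ 0.05 -0.03  0.11]
```

View pics/s18.png

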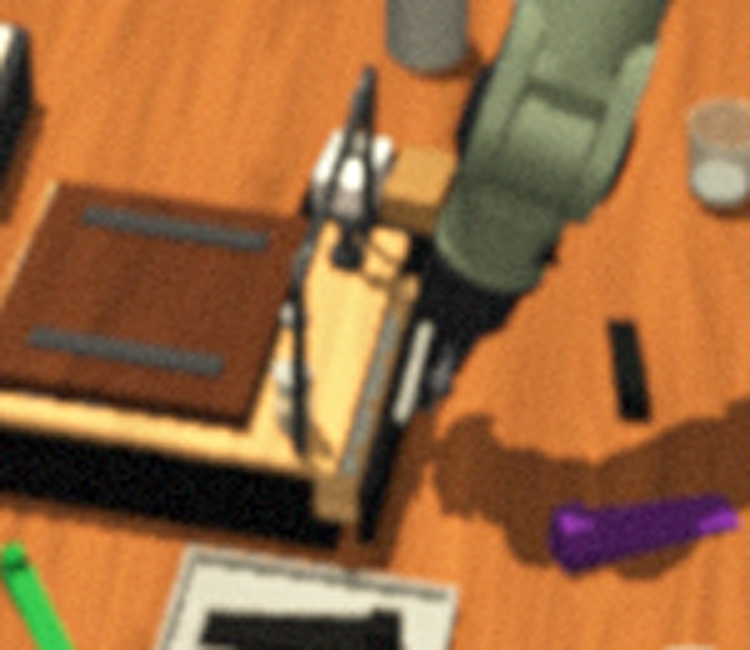

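Call:
jog_arm(
  increments=[
    {"x": 0, "y": 0.5, "z": 0.14, "wx": 0, "wy": 0, "wz": 0, "claw": 0},
    {"x": 0, "y": 0.95, "z": 0.27, "wx": 0, "wy": 0, "wz": 0, "claw": 0},
    {"x": 0, "y": 0.95, "z": 0.27, "wx": 0, "wy": 0, "wz": 0, "claw": 0},
  ],
)

```text
clock: 25.82
position: [0.5332, 0.027, 0.04]
tool_rot: [2.879, 0.0, 1.496]
force: [-0.1, -0.0, 0.5]
grip_width: 0.0002
```

Call:
jog_arm(
  increments=[
    {"x": 0, "y": 0.3, "z": 0.08, "wx": 0, "wy": 0, "wz": 0, "claw": 0},
    {"x": 0, "y": 0.5, "z": 0.14, "wx": 0, "wy": 0, "wz": 0, "claw": 0},
  ],
)

```text
clock: 26.08
position: [0.5385, 0.0266, 0.0399]
tool_rot: [2.879, 0.0, 1.496]
force: [-3.5, 0.3, 0.8]
grip_width: -0.0003
```

Call:
jog_arm(
  increments=[
    {"x": 0, "y": 0.15, "z": 0.04, "wx": 0, "wy": 0, "wz": 0, "claw": 0},
    {"x": 0, "y": 0.2, "z": 0.06, "wx": 0, "wy": 0, "wz": 0, "claw": 0},
  ],
)

```text
clock: 26.32
position: [0.5396, 0.0265, 0.0396]
tool_rot: [2.88, 0.0, 1.496]
force: [-14.4, 0.0, 11.1]
grip_width: 0.0004
```

Run:
```python
from plan import *
f=cam('side');save(f,'s19',(200,160,350,290),5)
import pickle
f=cam('wrist'); pickle.dump(f,open('w19.pkl','wb'));save(f,'w19',s=1.4)
```

```text
t 26.32 q [ 0.36  0.73 -0.74  2.14  1.35  0.54  0.08] p [0.5396 0.0265 0.0396] rpy [2.88  0.    1.496] F [-14.4   0.   11.1] g 0.0004
```

View pics/s19.png

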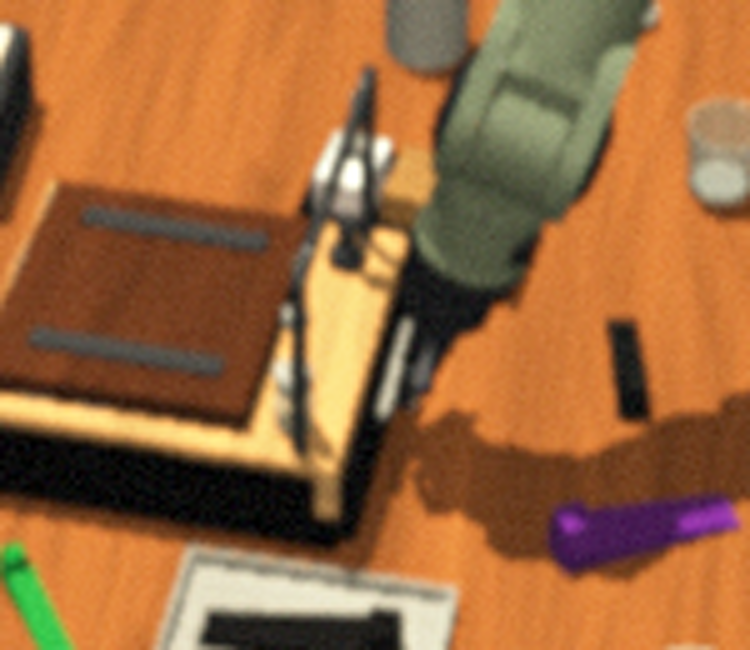

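View pics/w19.png

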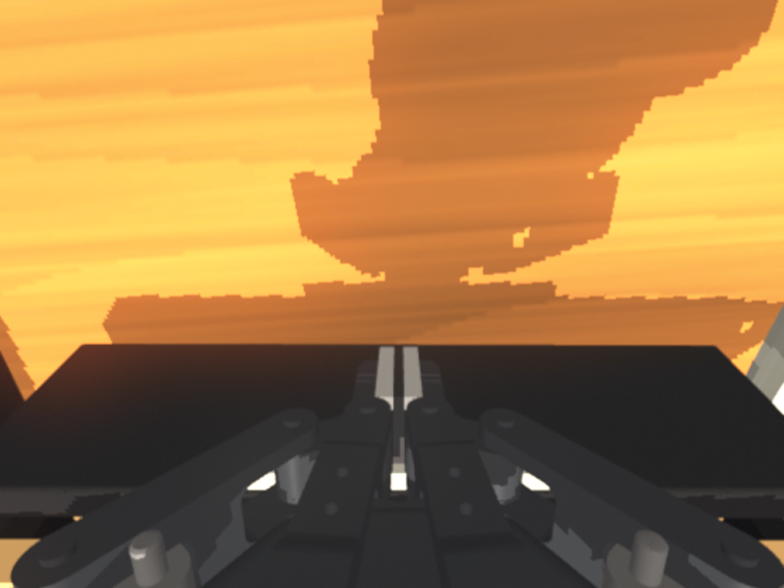

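Run:
```python
import pickle
from plan import *
f=pickle.load(open('w19.pkl','rb'))
def ch(w): d=w[:2]-c; return np.array([d@ex,d@ey]).round(4)
for n,(u,v),z in [('botL',(84,345),.012),('botR',(716,346),.012),('topL',(-3,487),.082),('mid',(300,345),.012)]:
    print(n,ch(plane(f,u/1.4,v/1.4,z)))
d=s['position'][:2]-c;print('tcp',d@ex,d@ey)
```

```text
t 26.43 q [ 0.36  0.72 -0.74  2.14  1.35  0.54  0.08] p [0.5396 0.0265 0.0396] rpy [2.88  0.    1.496] F [-11.4   0.1   8.9] g 0.0001
botL [-0.1721 -0.1369]
botR [-0.172   0.1377]
topL [-0.1763 -0.117 ]
mid [-0.1722 -0.0432]
tcp -0.18339271500642068 -0.00020282311965659822
```

Call:
jog_arm(
  increments=[
    {"x": 0, "y": 0.12, "z": 0.0, "wx": 0, "wy": 0, "wz": 0, "claw": 0},
    {"x": 0, "y": 0.12, "z": 0.0, "wx": 0, "wy": 0, "wz": 0, "claw": 0},
  ],
)

```text
clock: 26.68
position: [0.5397, 0.0266, 0.0397]
tool_rot: [2.882, 0.001, 1.497]
force: [-12.9, 1.7, 7.7]
grip_width: 0.0002
```

Call:
jog_arm(
  increments=[
    {"x": 0, "y": -1, "z": -0.27, "wx": 0, "wy": 0, "wz": 0, "claw": 0},
    {"x": 0, "y": -2.5, "z": -0.7, "wx": 0, "wy": 0, "wz": 0, "claw": 0},
    {"x": 0, "y": -4.2, "z": -1.8, "wx": 0, "wy": 0, "wz": 0, "claw": 0},
    {"x": 0, "y": -5, "z": -5, "wx": 0, "wy": 0, "wz": 0, "claw": 0},
    {"x": 0, "y": -5, "z": -9.5, "wx": 0, "wy": 0, "wz": 0, "claw": 0},
    {"x": 0, "y": -5, "z": -14, "wx": 0, "wy": 0, "wz": 0, "claw": 0},
    {"x": 0, "y": -5, "z": -14, "wx": 0, "wy": 0, "wz": 0, "claw": 0},
  ],
)

```text
clock: 27.55
position: [0.4562, 0.0325, 0.1646]
tool_rot: [2.878, 0.002, 1.496]
force: [0.5, -1.8, -0.1]
grip_width: -0.0002
```

Run:
```python
from plan import *
import pickle
f=cam('side');save(f,'s20',(190,150,360,320),4)
f=cam('scene');save(f,'c20',(180,100,400,310),3.6)
f=cam('wrist'); pickle.dump(f,open('w20.pkl','wb'));save(f,'w20',s=1.4)
```

```text
t 27.55 q [ 0.54  0.39 -0.97  2.26  0.87  0.57  0.41] p [0.4562 0.0325 0.1646] rpy [2.878e+00 2.000e-03 1.496e+00] F [ 0.5 -1.8 -0.1] g -0.0002
```

View pics/s20.png

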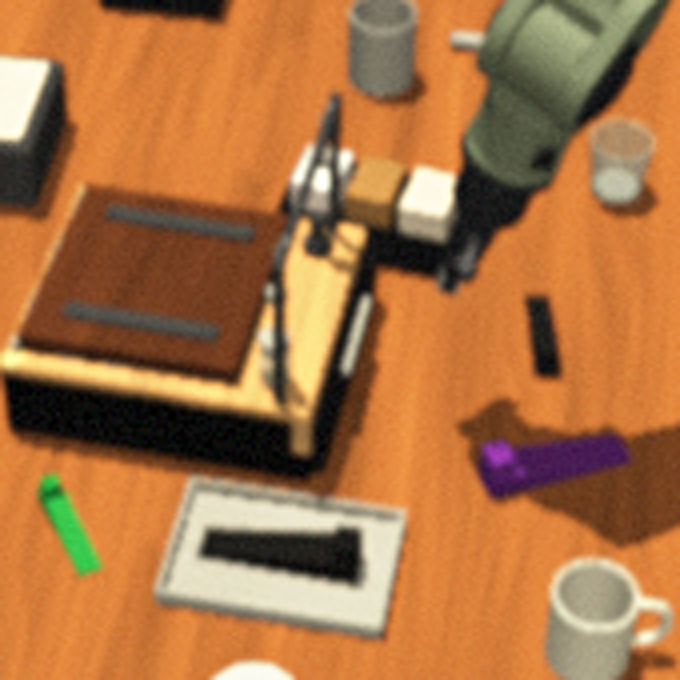

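View pics/c20.png

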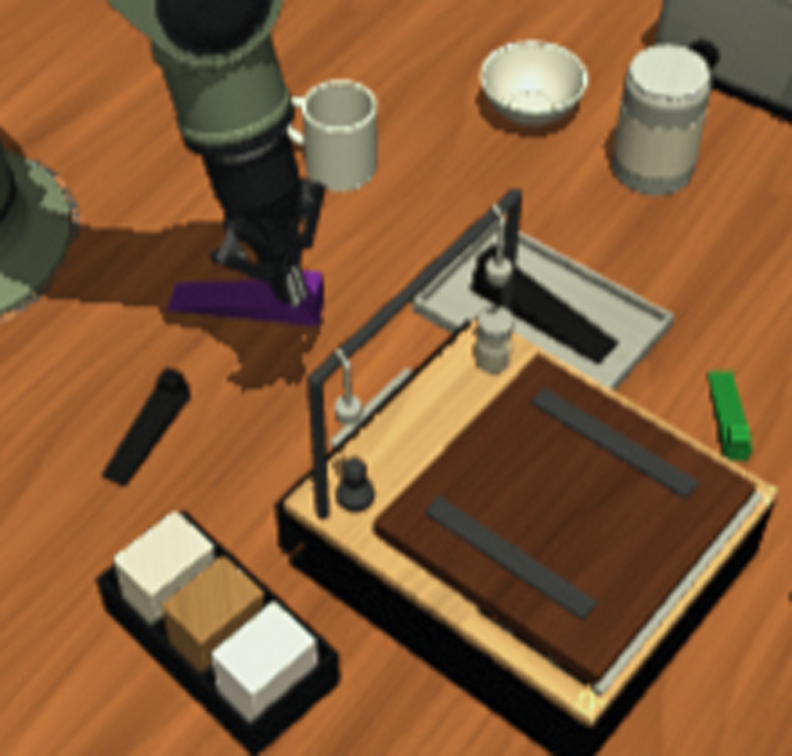

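View pics/w20.png

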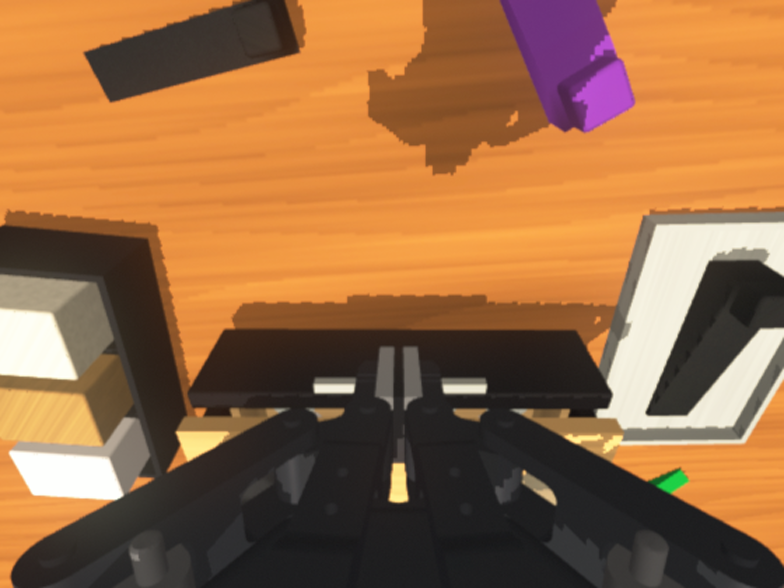

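Run:
```python
import pickle
from plan import *
f=pickle.load(open('w20.pkl','rb'))
def ch(w): d=w[:2]-c; return np.array([d@ex,d@ey]).round(4)
for n,(u,v),z in [('topL',(191,391),.082),('topR',(609,392),.082),('lipL',(314,377),.08),('botL',(236,330),.012),('botR',(575,330),.012),('topback',(195,407),.082),('ledge front L',(180,418),.1),('R',(622,419),.1)]:
    print(n,ch(plane(f,u/1.4,v/1.4,z)))
```

```text
t 27.7 q [ 0.54  0.4  -0.97  2.26  0.88  0.57  0.41] p [0.4556 0.0324 0.1617] rpy [2.882e+00 1.000e-03 1.496e+00] F [ 0.4 -1.   0.7] g -0.0001
topL [-0.176  -0.1332]
topR [-0.1758  0.1333]
lipL [-0.1863 -0.0541]
botL [-0.1717 -0.1279]
botR [-0.1723  0.1369]
topback [-0.1616 -0.1342]
ledge front L [-0.1715 -0.1336]
R [-0.1712  0.1348]
```

Run:
```python
from plan import *
Md=toolR(15,-.0765); q=s['qpos']
for x,z in((-.23,.064),(-.20,.064),(-.19,.064)): q=go(q,P(x,0,z),Md,'x'); rel(P(x,0,z),Md,s)
```

```text
t 27.7 q [ 0.54  0.4  -0.97  2.26  0.88  0.57  0.41] p [0.4556 0.0324 0.1617] rpy [2.882e+00 1.000e-03 1.496e+00] F [ 0.4 -1.   0.7] g -0.0001
x [0.4932 0.0303 0.064 ] [ 0.3   0.61 -0.7   2.3   1.42  0.47 -0.09] 0.0 0.0 marg 0.131
shift cm [ 0.08  1.13 10.41] rot deg [-0.13  0.04  0.12]
x [0.5231 0.028  0.064 ] [ 0.31  0.64 -0.7   2.23  1.33  0.48  0.03] 0.0 0.0 marg 0.155
shift cm [ 0.08  4.03 11.18] rot deg [-0.13  0.04  0.12]
x [0.5331 0.0272 0.064 ] [ 0.32  0.65 -0.7   2.2   1.31  0.49  0.06] 0.0 0.0 marg 0.212
shift cm [ 0.08  5.   11.44] rot deg [-0.13  0.04  0.12]
```

Call:
jog_arm(
  increments=[
    {"x": 0, "y": 0.4, "z": 3.5, "wx": 0, "wy": 0, "wz": 0, "claw": 0},
    {"x": 0, "y": 0.8, "z": 7, "wx": 0, "wy": 0, "wz": 0, "claw": 0},
    {"x": 0.1, "y": 1.1, "z": 10.4, "wx": 0, "wy": 0, "wz": 0, "claw": 0},
    {"x": 0.1, "y": 2, "z": 10.6, "wx": 0, "wy": 0, "wz": 0, "claw": 0},
    {"x": 0.1, "y": 3, "z": 10.9, "wx": 0, "wy": 0, "wz": 0, "claw": 0},
    {"x": 0.1, "y": 3.7, "z": 11.1, "wx": 0, "wy": 0, "wz": 0, "claw": 0},
    {"x": 0.1, "y": 3.9, "z": 11.15, "wx": 0, "wy": 0, "wz": 0, "claw": 0},
  ],
)

```text
clock: 28.58
position: [0.5224, 0.028, 0.0647]
tool_rot: [2.881, 0.001, 1.495]
force: [0.3, -0.1, 0.5]
grip_width: -0.0003
```

Call:
jog_arm(
  increments=[
    {"x": 0, "y": 0.2, "z": 0.05, "wx": 0, "wy": 0, "wz": 0, "claw": 0},
    {"x": 0, "y": 0.4, "z": 0.1, "wx": 0, "wy": 0, "wz": 0, "claw": 0},
  ],
)

```text
clock: 28.82
position: [0.5266, 0.0275, 0.0651]
tool_rot: [2.88, 0.001, 1.495]
force: [-0.1, -0.5, -0.3]
grip_width: 0.0001
```

Call:
jog_arm(
  increments=[
    {"x": 0, "y": 0.2, "z": 0.06, "wx": 0, "wy": 0, "wz": 0, "claw": 0},
    {"x": 0, "y": 0.4, "z": 0.12, "wx": 0, "wy": 0, "wz": 0, "claw": 0},
  ],
)

```text
clock: 29.08
position: [0.5309, 0.0272, 0.065]
tool_rot: [2.88, 0.001, 1.495]
force: [-0.3, 0.5, 0.6]
grip_width: -0.0003
```

Call:
jog_arm(
  increments=[
    {"x": 0, "y": 0.15, "z": 0.04, "wx": 0, "wy": 0, "wz": 0, "claw": 0},
    {"x": 0, "y": 0.25, "z": 0.07, "wx": 0, "wy": 0, "wz": 0, "claw": 0},
  ],
)

```text
clock: 29.32
position: [0.5336, 0.0271, 0.0649]
tool_rot: [2.881, 0.001, 1.495]
force: [-1.8, 0.4, 0.6]
grip_width: -0.0
```

Call:
jog_arm(
  increments=[
    {"x": 0, "y": 0.15, "z": 0.04, "wx": 0, "wy": 0, "wz": 0, "claw": 0},
    {"x": 0, "y": 0.25, "z": 0.07, "wx": 0, "wy": 0, "wz": 0, "claw": 0},
  ],
)

```text
clock: 29.58
position: [0.5343, 0.0269, 0.0642]
tool_rot: [2.883, 0.002, 1.496]
force: [-18.2, 1.3, 7.6]
grip_width: 0.0001
```

Call:
jog_arm(
  increments=[
    {"x": 0, "y": 0.15, "z": 0.0, "wx": 0, "wy": 0, "wz": 0, "claw": 0},
    {"x": 0, "y": 0.15, "z": 0.0, "wx": 0, "wy": 0, "wz": 0, "claw": 0},
  ],
)

```text
clock: 29.82
position: [0.5341, 0.0269, 0.064]
tool_rot: [2.886, 0.002, 1.496]
force: [-11.5, 1.7, 3.5]
grip_width: -0.0004
```

Call:
jog_arm(
  increments=[
    {"x": 0, "y": -1, "z": -0.27, "wx": 0, "wy": 0, "wz": 0, "claw": 0},
    {"x": 0, "y": -2.5, "z": -0.7, "wx": 0, "wy": 0, "wz": 0, "claw": 0},
    {"x": 0, "y": -4.2, "z": -2.8, "wx": 0, "wy": 0, "wz": 0, "claw": 0},
    {"x": 0, "y": -5, "z": -6, "wx": 0, "wy": 0, "wz": 0, "claw": 0},
    {"x": 0, "y": -5, "z": -10, "wx": 0, "wy": 0, "wz": 0, "claw": 0},
    {"x": 0, "y": -5, "z": -14, "wx": 0, "wy": 0, "wz": 0, "claw": 0},
    {"x": 0, "y": -5, "z": -16, "wx": 0, "wy": 0, "wz": 0, "claw": 0},
    {"x": 0, "y": -5, "z": -16, "wx": 0, "wy": 0, "wz": 0, "claw": 0},
    {"x": 0, "y": -5, "z": -16, "wx": 0, "wy": 0, "wz": 0, "claw": 0},
  ],
)

```text
clock: 30.95
position: [0.4454, 0.0335, 0.2055]
tool_rot: [2.886, 0.003, 1.496]
force: [0.4, -1.1, -1.3]
grip_width: 0.0005
```

Run:
```python
from plan import *
f=cam('wrist');save(f,'w21',s=1.4)
f=cam('scene');save(f,'c21',(180,100,400,310),3.6)
```

```text
t 30.95 q [ 0.64  0.3  -1.05  2.23  0.66  0.62  0.61] p [0.4454 0.0335 0.2055] rpy [2.886 0.003 1.496] F [ 0.4 -1.1 -1.3] g 0.0005
```

View pics/w21.png

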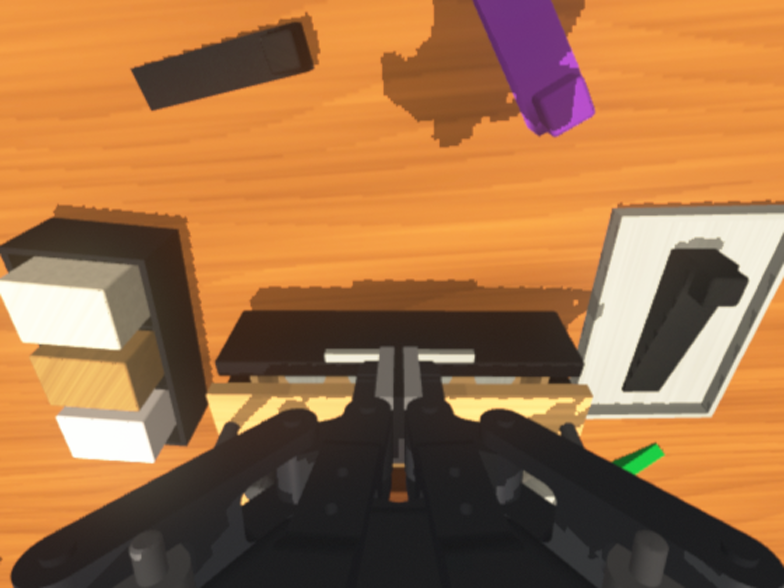

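View pics/c21.png

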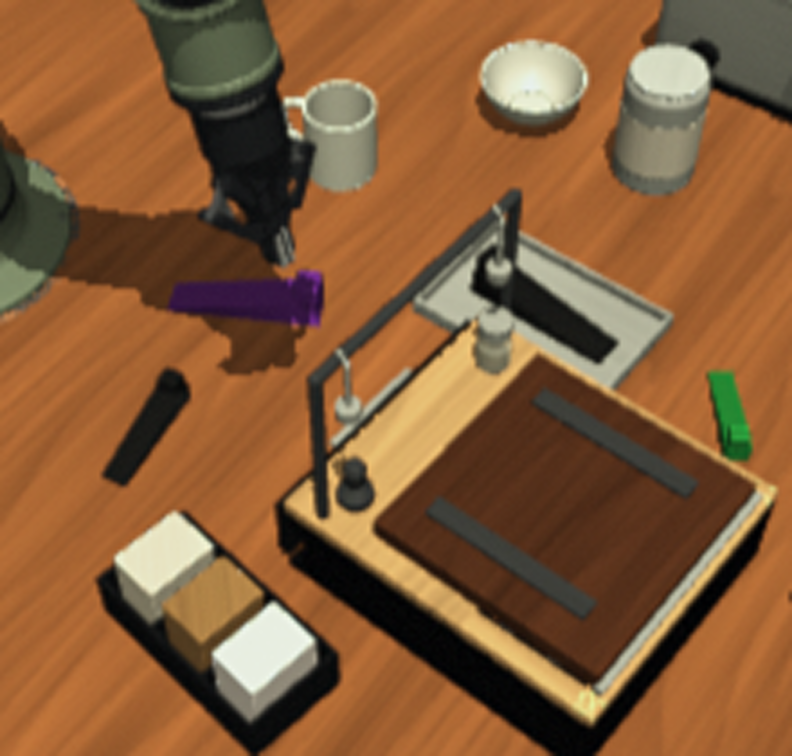

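```bash
python3 -c "
from h import *
print(bot.job_done()); st()"
```

```text
the job is handed in; nothing more can be done
None
the job is handed in; nothing more can be done
```

I drew the wedge out in five tugs of about 2.0–2.6 cm, until the lid had come down shut. The second, third, fourth and fifth pauses lasted about a second. Then I set the wedge flat in the steel tray, pushed the drawer home and handed the job in at about 31 s.

**Checks:**
- **Lid:** It looks flush on the chest in the last pictures. The pull on the wrist dropped to nearly zero by the fourth tug; the fifth only made sure the tip was clear before lifting.
- **Wedge:** It lies flat inside the tray, clear of the walls. It touched down at about 14 N and was then released.
- **Drawer:** I pushed it to a firm stop twice, first low on the face (about 14 N) and then on the lip (about 18 N). The pictures put the face 172–176 mm in front of the chest's origin, against 175 mm when home, so that agrees only to a few millimetres.
- **Other things:** The jar and tamper, the caddy and the other wedges looked unmoved, and the arm was clear of everything. The spoon, the glass cup and the jug were not in the final pictures.

**What went less well:**
- My first approach ran several joints to the end of their range. I worked the arm round into a better posture before touching anything.
- The tool pressed on the wedge with about 16 N while gripping it.

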